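Put three mixed-up lids back on their own boxes

TASK

The lids of the three wooden boxes were put on the wrong boxes: put each lid on the box of its own shape (round, square, oblong), seated flat and centred, with the edges of the square and oblong lids parallel to the sides of their boxes. The cork mat is free for parking a lid on the way. Leave the boxes where they stand, and do not shift the glue bottle, the small carving jig or the awl between them.

Things in the scene. Friction and masses are not known exactly. Their poses are not given: they have to be found in the camera images.
- lid_round_knob (a point): Round lid, mid-brown wood, 0.11 kg: plate 106 mm across, 10 mm thick; under it a lip 60 mm across, 6 mm deep; on top a turned knob 42 mm tall, 24 mm across from 8 mm below to 13 mm above the point. The point is the knob's middle, on the lid's axis: 40 mm above the lip's underside, 24 above the plate's top, 18 below the knob's top. z up; any yaw fits.
- lid_square_knob (a point): Square lid, mid-brown wood, 0.11 kg: plate 98 x 98 mm, 10 thick; under it a lip 44 x 44 mm, 6 deep; on top a square knob 42 mm tall, 24 x 24 mm from 12 mm below to 18 mm above the point. The point is the knob's middle, on the lid's axis: 40 mm above the lip's underside, 24 above the plate's top, 18 below the knob's top. x, y along the edges, z up; fits at any quarter turn.
- lid_oblong_knob (a point): Oblong lid, mid-brown wood, 0.11 kg: plate 82 (x) by 130 mm (y), 10 thick; under it a lip 44 x 60 mm, 6 deep; on top a handle 42 mm tall: a bar 18 wide (x), 72 long (y), 26 high on two feet; grip it across x. The point is in the bar, on the lid's axis: 40 mm above the lip's underside, 24 above the plate's top, 18 below the bar's top. z up; fits at any half turn.
- box_round: Dark wooden box, hollow, loose, 0.42 kg, round, 100 mm across outside, mouth 86 mm, plinth 130 mm across. Rim 60 mm above the bench. Its 9 mm thick plinth has its own outline and shows from above whatever lid is on. Origin: centre of its underside, on the bench; z up; its yaw does not matter. With its own lid seated, that lid's listed point is 94 mm above this origin.
- box_square: Dark wooden box, hollow, loose, 0.42 kg, square, 92 x 92 mm outside, mouth 78 x 78 mm, plinth 122 x 122 mm. Rim 60 mm above the bench. Its 9 mm thick plinth has its own outline and shows from above whatever lid is on. Origin: centre of its underside, on the bench; z up; x and y parallel to its sides. With its own lid seated, that lid's listed point is 94 mm above this origin.
- box_oblong: Dark wooden box, hollow, loose, 0.42 kg, oblong, 76 mm (its x) by 124 mm (its y) outside, mouth 62 x 110 mm, plinth 106 x 154 mm. Rim 60 mm above the bench. Its 9 mm thick plinth has its own outline and shows from above whatever lid is on. Origin: centre of its underside, on the bench; z up; y runs along its length. With its own lid seated, that lid's listed point is 94 mm above this origin.
- mat: Thin cork mat fixed on the bench, 125 x 125 mm, 4 mm thick, empty at the start: a free spot for a lid. Origin: centre of its underside, on the bench. A lid set down there stands on its lip, with its listed point 44 mm above the bench.
- glue_mid (a point): White glue bottle with an orange cap, standing, 42 mm across and 105 mm tall; the point is its centre. To be left alone.
- jig_mid (a point): Small wooden carving jig with a steel wing nut, 92 x 40 mm and 55 mm tall; the point is 17 mm above the bench at the middle of its base. To be left alone.
- awl_mid (a point): Short awl lying on the bench, wooden handle 30 mm thick and 55 mm long, 98 mm over all; the point is the middle of its handle. To be left alone.

How it is judged:
By the outcome, as a careful person would: the job done as asked, in the order asked, and still so for the second after the job is handed in, with the robot touching nothing.
It also fails if it takes over 112 s, if anything falls off the work surface, if the arm or the gripper's body presses on something with over 40 N, if the wrist force passes 120 N, or if a joint passes its speed limit or range.

ROBOT

A 7-joint arm with a two-finger parallel gripper is mounted at the origin on the work surface. World frame = base frame: x ahead of the robot, y to its left, z up, the work surface at z = 0. Lengths are in mm, angles in rad, forces in N, time in s.
With the tool pointing down it reaches from about 400 to 875 mm from the base axis. Payload 4.4 kg.
Tool frame: the origin (TCP) lies midway between the tips of the shut fingers; the grasp point (between the pads) lies 19 mm behind it; x points along the fingers, y is the direction in which the jaws open and shut, and the axes are right-handed (so a half turn about x gives the same grasp; the last joint's range is limited). The gripper opens to 85 mm and grips with 20 to 120 N. Pads are 22 mm wide; open, the fingers measure 114 mm over their backs; the gripper's body (76 mm by 85 mm) begins 54 mm behind the grasp point. The pads swing forward as they close: fully open they stand 13 mm farther back than shut.
Start: joints at [-1.216, 0.628, 0.038, 1.517, -0.027, 0.996, -0.02], TCP at [265.498, 593.32, 231.313] pointing down, gripper open.
Joint ranges: [-3.06, 3.06], [-0.37, 2.12], [-1.25, 1.32], [0.18, 2.47], [-1.1, 4.24], [0.23, 1.98], [-2.94, 2.94]. Speed limits (rad/s): [2.57, 2.57, 3.14, 3.14, 3.14, 3.14, 3.14].

INTERFACE

Orientations are given as [roll, pitch, yaw] about the fixed x, y, z axes, in that order (R = Rz(yaw) Ry(pitch) Rx(roll)).
In Python, from cell import ctrl gives the robot as it stands.
- The arm moves only by the tool arm_command, never from a script. Its argument "series" is a list of rows, each a list of 7 numbers: the opening, from 0 (shut) to 1 (fully open), then the shift along the world's x, y, z in cm, then the turn, a rotation vector about the world's x, y, z in degrees. In form: [[claw, x, y, z, rx, ry, rz], ...]. A call has 1 to 20 rows; each row shifts and turns the commanded pose from where the row before left it; what a row does not reach is not made up. A row lasts 1/12 s, in which the tool goes at most 41.7 mm and 7.16 degrees, less where a joint would pass 70% of its speed; a pose out of reach is approached as far as the arm can. A call with a gripper value outside its range is refused whole. The fingers move at their own pace and stop on an object; the grip force is fixed at half the most. Time passes only in rows, so rows that do not move let the fingers close. It gives the time, the measured TCP pose, the force and the opening at its end, in the units of the state.
- ctrl.read_state(): the state, without advancing time (a new reading comes with each control period).
- ctrl.get_image(name): name is "scene" or "top"; returns the picture (420x560x3 uint8, blue, green, red); there is no depth.
- ctrl.calibration(name): a dict with "fovy" (degrees; the focal length in pixels is half the picture's height over the tangent of half this angle, whatever the lens; pixels are square), "cx", "cy" (the principal point, pixels), "cam_to_world" (4x4, takes a point from camera to world coordinates). Camera axes: x right, y up, looking along -z (the intrinsics and any distortion apply to the point x, -y, -z); pixel columns grow to the right and rows downward; lengths in mm; the calibration is good to about 2 mm. A picture is of the moment at which its call begins. calibration takes no time and is no camera call.
- ctrl.finish_job(): hands the job in, once; it reports no verdict.
Trained networks look in the newest picture that a camera, given by its name, has taken for a name from the list of things; names that differ only in an ending like _2 or _b are one class to them, and where a whole thing is asked for, a point or a joint stands for the part that bears it (a point fixed in the world has none). Each returns a list of dicts, best first, with "conf" (0 to 1); they miss things now and then, are a little off and sometimes report something else, mostly with a low value. They report only what shows in the picture. A call takes as long as a camera call.
- ctrl.spot_in(label, camera): "centre" ([x, y, z] in mm, in world coordinates, good to about 4 mm: the middle of the surface that is visible of it).
The state is a dict: "clock": time; "qpos": joint angles; "qd": joint speeds; "tau": joint torques, N m; "eef_pos": TCP position; "tool_rot": TCP orientation; "force": force on the tool from outside, world axes, zero at the start; "torque": the same for the moment, N m; "width": finger opening in mm.
Only numpy, scipy, OpenCV 4.12 (cv2) and the standard library are available. Lean on these libraries where they do the work, as an engineer would, in place of code of your own. Each camera call takes 0.05 s, during which the arm holds its last target.

## Working session

There is one attempt and no reset: what is moved stays moved. The work goes in short steps, Python scripts to look and compute and a tool call to move; the robot and the scene stay as the last step left them, time stands still between calls to the robot, and variables do not carry over. Pictures are saved under pics/ and viewed, and the job is handed in when it is done.

Besides the shell and the picture viewer there is one more tool, called as a command line: name --pt "numbers of a row" for each row, then --argument value for the rest. arm_command: Moves the arm, as the interface text tells. Its arguments: {"type":"object","properties":{"series":{"type":"array"}},"required":["series"]}

```bash
mkdir -p pics; ls; python3 - <<'E'
from cell import ctrl
import cv2
s=ctrl.read_state();print(s)
for n in("scene","top"):
    c=ctrl.calibration(n);print(n,c)
    cv2.imwrite(f"pics/{n}0.png",ctrl.get_image(n))
E
```

```text
pics
{'clock': 0.0, 'qpos': array([-1.21585138,  0.62932655,  0.03842389,  1.5184076 , -0.02702506,
        0.99631982, -0.0199649 ]), 'qd': array([ 0.00047853, -0.0013087 ,  0.00079774,  0.00068109,  0.0002318 ,
       -0.00261338,  0.00080054]), 'tau': array([ 3.88884891e-04, -5.63403511e+01,  1.22620605e+00, -1.93445992e+01,
        1.10840620e-02,  1.08300606e-02, -6.90505615e-06]), 'eef_pos': array([265.17771294, 592.73258253, 230.38879375]), 'tool_rot': array([-1.57389061,  1.56885204, -1.99460039]), 'force': array([-0.22934471, -0.19434589,  1.33161884]), 'torque': array([0.01647049, 0.00042979, 0.06082921]), 'width': 85.32189939769624}
scene {'fovy': 51.81771456260865, 'cx': 283.58146596474614, 'cy': 206.72934465654197, 'cam_to_world': array([[-7.09849103e-01, -5.07989373e-01,  4.87915002e-01,
         1.02901718e+03],
       [ 7.04352960e-01, -5.13010983e-01,  4.90618628e-01,
         4.91181458e+02],
       [ 1.07670552e-03,  6.91929569e-01,  7.21964205e-01,
         8.25110414e+02],
       [ 0.00000000e+00,  0.00000000e+00,  0.00000000e+00,
         1.00000000e+00]])}
top {'fovy': 56.12735411770284, 'cx': 279.3822026011692, 'cy': 209.63588229925844, 'cam_to_world': array([[ 1.55632304e-02,  9.88852084e-01, -1.48085591e-01,
         4.26089616e+02],
       [-9.99803656e-01,  1.72071854e-02,  9.82665828e-03,
        -1.16241765e+01],
       [ 1.22652477e-02,  1.47903581e-01,  9.88925727e-01,
         9.05894617e+02],
       [ 0.00000000e+00,  0.00000000e+00,  0.00000000e+00,
         1.00000000e+00]])}
```

View pics/scene0.png

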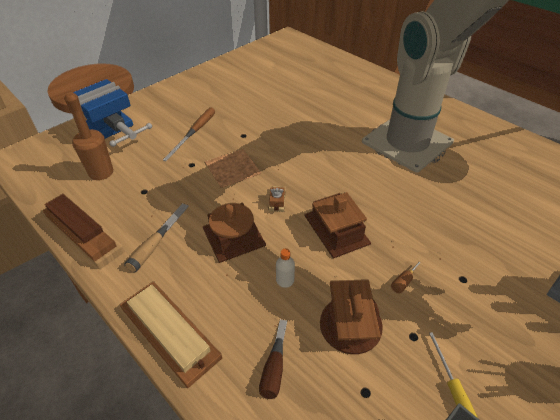

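View pics/top0.png

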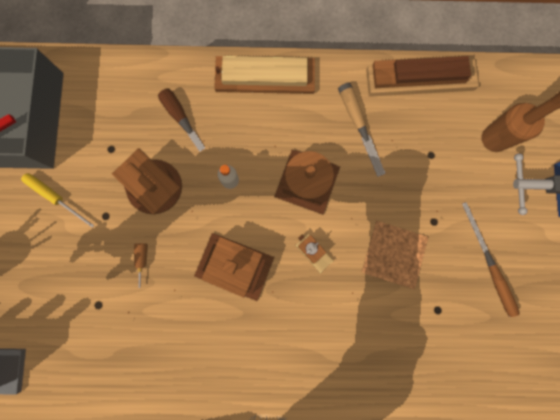

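```bash
python3 - <<'E'
from cell import ctrl
import numpy as np
np.set_printoptions(precision=1,suppress=True)
for l in ["lid_round_knob","lid_square_knob","lid_oblong_knob","box_round","box_square","box_oblong","mat","glue_mid","jig_mid","awl_mid"]:
    for n in("scene","top"):
        print(l,n,[(np.array(d['centre']),round(d['conf'],2)) for d in ctrl.spot_in(l,n)])
E
```

```text
lid_round_knob scene [(array([637.4, -75.7,  72.1]), 0.66), (array([640.8, 102. ,  65.8]), 0.47)]
lid_round_knob top [(array([626.9, -80.6,  64.1]), 0.78)]
lid_square_knob scene [(array([436.4,  86.4,  69.5]), 0.69)]
lid_square_knob top [(array([428.1,  75.7,  73.4]), 0.69), (array([608.2, 262.9,  72.2]), 0.24)]
lid_oblong_knob scene [(array([622.3, 278.8,  71. ]), 0.63), (array([462.2, 123.1,  16.5]), 0.21)]
lid_oblong_knob top [(array([606.7, 262.9,  69.6]), 0.59)]
box_round scene [(array([651.4, 290.6,  10.6]), 0.77)]
box_round top [(array([587.6, 239.9,  14.1]), 0.96)]
box_square scene [(array([482.9, -85.6,  37.5]), 0.23)]
box_square top [(array([587.1, -73.1,   6.9]), 0.95)]
box_oblong scene [(array([459. , 125.2,  20.2]), 0.62), (array([458.1, 288.4,  24.2]), 0.61)]
box_oblong top [(array([429.6,  36.5,   9.6]), 0.92)]
mat scene [(array([ 463.4, -280.4,    7.3]), 0.96)]
mat top [(array([ 464. , -284.4,    6.2]), 0.63)]
glue_mid scene [(array([644.4, 107.8,  67.8]), 0.93)]
glue_mid top [(array([620.7,  97.3,  69.2]), 0.69)]
jig_mid scene [(array([483.7, -85.1,  32.8]), 0.82)]
jig_mid top [(array([465. , -98. ,  36.3]), 0.8)]
awl_mid scene [(array([458.9, 289. ,  22.3]), 0.58)]
awl_mid top [(array([451.3, 283.5,  25.5]), 0.56)]
```

```bash
python3 - <<'E'
import cv2,numpy as np
t=cv2.imread('pics/top0.png');s=cv2.imread('pics/scene0.png')
def crop(im,x0,y0,x1,y1,k,name):
    cv2.imwrite(name,np.clip(cv2.resize(im[y0:y1,x0:x1],None,fx=k,fy=k,interpolation=cv2.INTER_CUBIC).astype(float)*1.4,0,255))
crop(t,100,130,350,310,3.2,'pics/tc.png')
crop(s,190,170,390,360,3.1,'pics/sc.png')
E
```

```text
[ WARN:0@0.118] global loadsave.cpp:1063 imwrite_ Unsupported depth image for selected encoder is fallbacked to CV_8U.
```

View pics/tc.png

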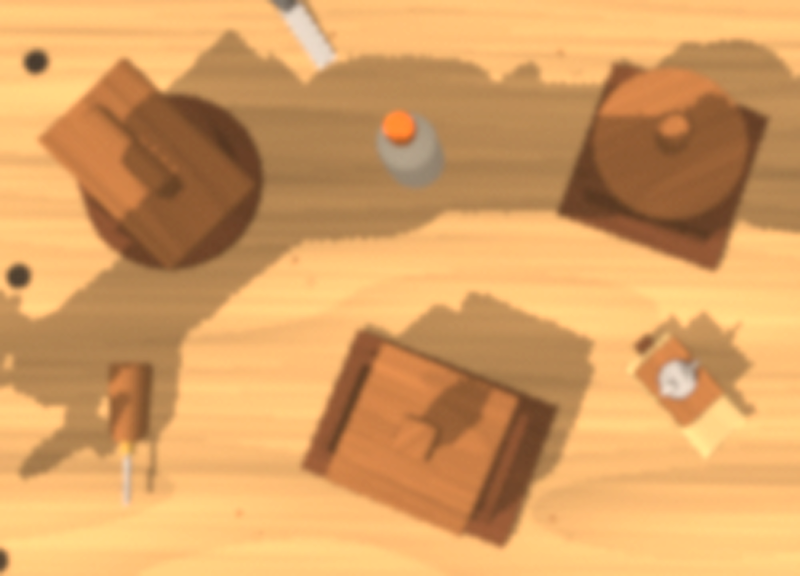

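View pics/sc.png

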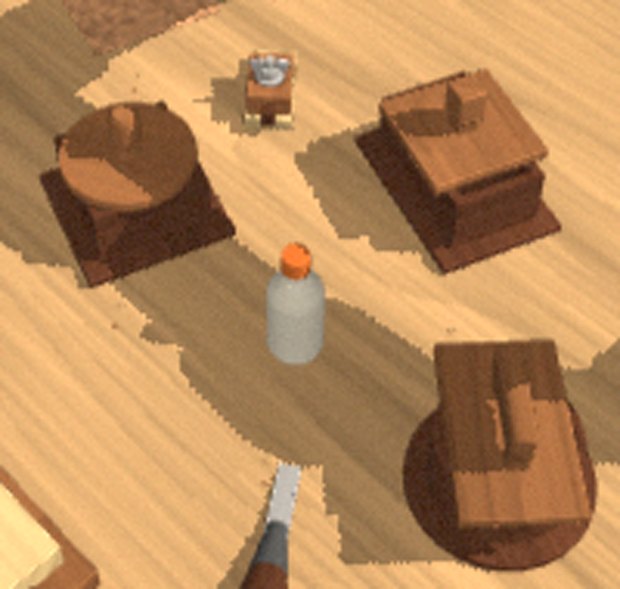

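```bash
cat > h.py <<'E'
import numpy as np,cv2
from cell import ctrl
from scipy.optimize import least_squares
np.set_printoptions(precision=2,suppress=True)
CAL={n:ctrl.calibration(n) for n in("scene","top")}
def proj(P,n):
    c=CAL[n];M=np.linalg.inv(c['cam_to_world']);P=np.atleast_2d(P)
    q=P@M[:3,:3].T+M[:3,3];f=210/np.tan(np.radians(c['fovy']/2))
    return np.c_[c['cx']+f*q[:,0]/-q[:,2],c['cy']-f*q[:,1]/-q[:,2]]
def rect(p,hx,hy):
    x,y,z,a=p;c,s=np.cos(a),np.sin(a)
    L=np.array([[-hx,-hy],[hx,-hy],[hx,hy],[-hx,hy]])
    return np.c_[x+L@[c,-s],y+L@[s,c],np.full(4,z)]
def circ(p,r):
    t=np.linspace(0,2*np.pi,73);return np.c_[p[0]+r*np.cos(t),p[1]+r*np.sin(t),np.full(73,p[2])]
def fitrect(obs,hx,hy,p0,freez=True):
    # obs {cam: [pix]} nearest-corner association
    def res(v):
        p=np.array(v) if freez else np.array([v[0],v[1],p0[2],v[2]])
        r=[]
        for n,pts in obs.items():
            q=proj(rect(p,hx,hy),n)
            for u in pts: r+=list(q[np.argmin(((q-u)**2).sum(1))]-u)
        return np.array(r)
    s=least_squares(res,p0 if freez else [p0[0],p0[1],p0[3]])
    return s.x,s.fun
def fitcirc(obs,r,p0,freez=True):
    # obs {cam: (xmin,xmax,ymin,ymax) or None}
    def res(v):
        p=np.array(v) if freez else np.array([v[0],v[1],p0[2]])
        o=[]
        for n,e in obs.items():
            q=proj(circ(p,r),n);m=[q[:,0].min(),q[:,0].max(),q[:,1].min(),q[:,1].max()]
            o+=[a-b for a,b in zip(m,e) if b is not None]
        return np.array(o)
    s=least_squares(res,p0 if freez else p0[:2]);return s.x,s.fun
E
python3 - <<'E'
from h import *
T=lambda l:[np.array([100+a/3.2,130+b/3.2]) for a,b in l]
S=lambda l:[np.array([190+a/3.1,170+b/3.1]) for a,b in l]
def ex(x0,x1,y0,y1,o,k): return [None if v is None else o[i//2]+v/k for i,v in enumerate((x0,x1,y0,y1))]
for fz in(True,False):
  for cams in(("top","scene"),("top",),("scene",)):
    if fz and len(cams)==1: continue
    O=lambda t,s:{k:v for k,v in (("top",T(t)),("scene",S(s))) if k in cams}
    C=lambda t,s:{k:v for k,v in (("top",ex(*t,(100,130),3.2)),("scene",ex(*s,(190,170),3.1))) if k in cams}
    print(fz,cams)
    print(' boxsq',*fitrect(O([(618,62),(768,117),(716,270),(560,213)],[(41,177),(235,233),(92,285)]),61,61,[590,-75,9,.3],fz))
    print(' boxob',*fitrect(O([(365,328),(557,406),(503,547),(303,467)],[(357,140),(445,270),(560,228)]),53,77,[430,40,9,-.4],fz))
    print(' boxrd',*fitcirc(C((80,262,94,270),(403,596,None,570)),65,[590,240,9],fz))
    print(' lidob',*fitrect(O([(124,58),(255,185),(172,268),(40,138)],[(435,343),(553,341),(590,520),(460,528)]),41,65,[590,240,70,.75],fz))
    print(' lidsq',*fitrect(O([(380,342),(520,397),(463,535),(327,475)],[(380,103),(488,70),(546,155),(440,193)]),49,49,[430,40,70,-.4],fz))
    print(' lidrd',*fitcirc(C((594,748,67,222),(60,198,102,210)),53,[590,-75,70],fz))
E
```

```text
True ('top', 'scene')
 boxsq [590.31 -78.2    0.54   0.52] [ 21.01  14.17 -25.86  -3.02  16.06  -6.1   -6.18  -8.91  12.73  14.73
  -2.36   7.41  -3.73 -20.11]
 boxob [429.24  78.61  -1.25  -0.36] [-1.28  0.01  0.85  0.36  0.34  0.44 -0.21 -0.04 -0.67 -0.63 -0.61  0.86
  0.42  0.2 ]
 boxrd [611.43 273.1    1.8 ] [ 0.77 -0.11 -0.11 -0.48  0.29  0.53 -0.09]
 lidob [611.14 271.97  56.36   0.87] [ 14.92  -0.24   1.07 -16.35 -14.01   1.85   0.    18.11 -11.24  14.21
  12.71  10.33  10.88 -11.51 -13.3   -8.93]
 lidsq [428.79  78.64  61.57  -0.37] [ 1.07 -0.4  -0.37 -0.28 -0.41  0.17 -0.84  1.1  -0.49  0.85 -0.47  0.36
  1.13 -0.64 -1.15 -0.36]
 lidrd [630.72 -85.08  61.07] [-0.21 -0.19  0.79 -0.62 -0.3  -0.11  0.76 -0.95]
False ('top', 'scene')
 boxsq [590.36 -75.98   0.51] [ 20.55  13.21 -26.33  -3.97  15.66  -6.57  -7.16  -9.81  12.84  12.97
  -1.97   5.81  -3.61 -21.87]
 boxob [431.08  79.28  -0.36] [-2.23 -1.22  0.58 -0.57 -0.15 -0.02 -1.39 -0.81 -0.82 -2.84 -0.56 -1.18
  0.79 -1.88]
 boxrd [611.75 272.41] [-0.08 -0.53 -1.09 -1.05  0.16  0.75 -1.84]
 lidob [613.14 271.79   0.88] [ 13.1
[... 478 characters left out ...]
69 -0.62 -0.27]
 boxrd [609.24 271.56] [ 0.21 -0.21 -0.04  0.04]
 lidob [610.27 268.36   0.84] [ 15.77  -1.53   1.51 -16.4  -15.65   1.24  -1.18  16.22]
 lidsq [429.11  77.46  -0.37] [ 0.98 -0.81  0.03 -0.68 -0.03  0.27 -0.96  1.17]
 lidrd [628.75 -84.73] [-0.26  0.26  0.46 -0.45]
False ('scene',)
 boxsq [601.98 -93.32   0.78] [  9.48  17.61  -2.51  -0.13  -6.97 -17.23]
 boxob [435.31  83.37  -0.36] [-0.83 -1.11 -0.32  0.84  1.12 -0.05]
 boxrd [615.33 274.1 ] [-0.39  0.38 -0.04]
 lidob [616.19 274.85   0.91] [-11.93  13.88  12.57   8.17  12.24 -13.41 -12.54  -8.73]
 lidsq [434.78  83.43  -0.38] [-0.49  0.57  0.02  0.13  1.65 -0.51 -1.17 -0.27]
 lidrd [635.26 -77.72] [-0.36  0.37  0.68 -0.62]
```

```bash
python3 - <<'E'
from h import *
T=lambda l:[np.array([100+a/3.2,130+b/3.2]) for a,b in l]
S=lambda l:[np.array([190+a/3.1,170+b/3.1]) for a,b in l]
for cams in(("top","scene"),("top",),("scene",)):
  for fz in(True,False):
    if fz and len(cams)==1: continue
    O=lambda t,s:{k:v for k,v in (("top",T(t)),("scene",S(s))) if k in cams}
    print(fz,cams)
    print(' boxsq',*fitrect(O([(618,62),(768,117),(716,270),(560,213)],[(41,177),(235,233),(92,285)]),61,61,[610,-75,9,-.35],fz))
    print(' lidob',*fitrect(O([(124,58),(255,185),(172,268),(40,138)],[(435,343),(553,341),(590,520),(460,528)]),41,65,[610,270,70,-.78],fz))
t=cv2.imread('pics/top0.png');s=cv2.imread('pics/scene0.png')
print([proj([[x,y,0]],'scene')[0] for x,y in((0,0),(-464,-284))])
cv2.imwrite('pics/base.png',cv2.resize(s[100:200,340:480],None,fx=5,fy=5))
cv2.imwrite('pics/mats.png',cv2.resize(np.hstack([s[130:230,180:300],t[205:305,350:450]]),None,fx=3.6,fy=3.6))
E
```

```text
True ('top', 'scene')
 boxsq [629.4  -86.44  -0.92  -0.34] [-0.91  0.21  0.59  0.33 -0.06  0.35 -0.5   0.28 -0.77 -0.07  0.26 -0.3
 -0.97  0.37]
 lidob [611.45 271.25  62.98  -0.74] [ 0.41 -0.65  0.93 -0.55 -0.41  0.61 -0.7   0.63 -0.38  0.86  0.44  0.22
  0.62  0.11 -0.58 -0.88]
False ('top', 'scene')
 boxsq [629.46 -84.07  -0.34] [-1.75 -1.08  0.27 -0.82 -0.53 -0.28 -1.52 -0.51 -0.75 -2.13  0.81 -2.33
 -0.78 -1.57]
 lidob [612.48 271.17  -0.74] [-0.59 -2.08  0.23 -1.67 -1.36 -0.31 -1.94 -0.62 -0.46 -0.79  0.6  -1.42
  0.86 -1.32 -0.65 -2.31]
False ('top',)
 boxsq [627.93 -86.14  -0.34] [-0.81 -0.47  1.19 -0.1   0.3   0.42 -0.67  0.09]
 lidob [609.97 269.02  -0.74] [ 0.4  -0.98  1.14 -0.42 -0.52  0.89 -1.01  0.44]
False ('scene',)
 boxsq [632.84 -78.9   -0.34] [-0.48 -0.44  1.19 -0.24 -0.69  0.48]
 lidob [615.15 273.07  -0.74] [-0.69  0.56  0.46 -0.16  0.91  0.23 -0.7  -0.65]
[array([407.45, 140.92]), array([413.68,  58.31])]
```

View pics/base.png

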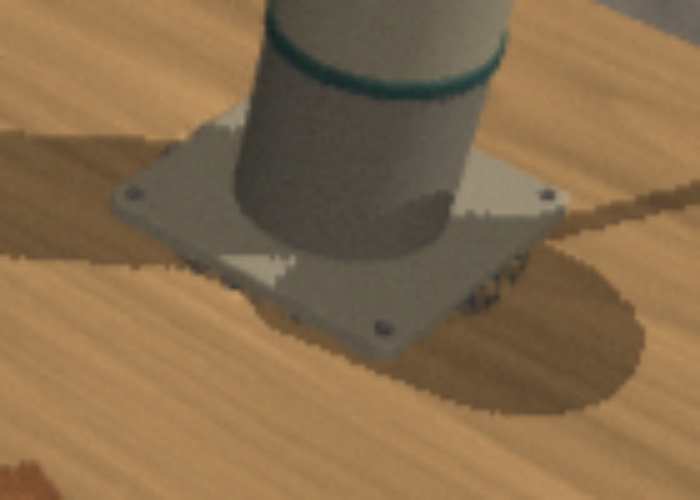

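View pics/mats.png

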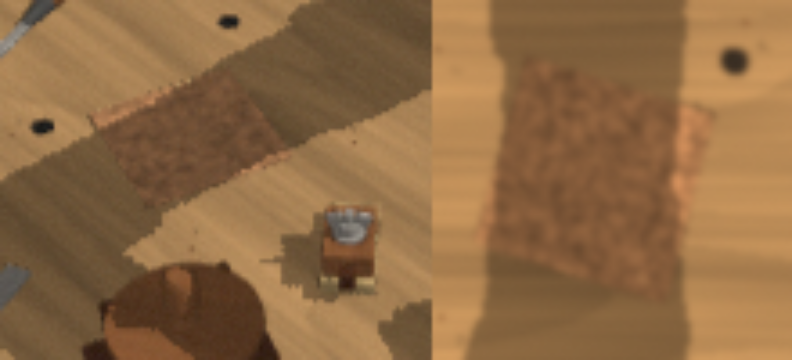

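```bash
cat >> h.py <<'E'
from scipy.spatial.transform import Rotation as Ro
def st():
    s=ctrl.read_state();R=Ro.from_euler('xyz',s['tool_rot']).as_matrix()
    y=R[:,1];print('t',round(s['clock'],2),'tcp',s['eef_pos'],'toolx',R[:,0],'jaw yaw deg',np.degrees(np.arctan2(y[1],y[0])),'w',round(s['width'],1),'F',s['force'],'q',s['qpos'])
    return s
E
python3 -c "
from h import *
st()"
```

```text
t 1.1 tcp [265.48 593.34 231.33] toolx [-0.  0. -1.] jaw yaw deg 65.89039615974899 w 85.3 F [ 0.02  0.37 -0.57] q [-1.22  0.63  0.04  1.52 -0.03  1.   -0.02]
```

arm_command --pt "1 1.3 -2.5 0 0 0 -4.3" --pt "1 1.3 -2.5 0 0 0 -4.3" --pt "1 1.3 -2.5 0 0 0 -4.3" --pt "1 1.3 -2.5 0 0 0 -4.3" --pt "1 1.3 -2.5 0 0 0 -4.3" --pt "1 1.3 -2.5 0 0 0 -4.3" --pt "1 1.3 -2.5 0 0 0 -4.3" --pt "1 1.3 -2.5 0 0 0 -4.3" --pt "1 1.3 -2.5 0 0 0 -4.3" --pt "1 1.3 -2.5 0 0 0 -4.3" --pt "1 1.3 -2.5 0 0 0 -4.3" --pt "1 1.3 -2.5 0 0 0 -4.3" --pt "1 1.3 -2.5 0 0 0 -4.3" --pt "1 1.3 -2.5 0 0 0 -4.3" --pt "1 1.3 -2.5 0 0 0 -4.3" --pt "1 1.3 -2.5 0 0 0 -4.3" --pt "1 1.3 -2.5 0 0 0 -4.3" --pt "1 1.3 -2.5 0 0 0 -4.3" --pt "1 1.3 -2.5 0 0 0 -4.3" --pt "1 1.3 -2.5 0 0 0 -4.3"

```text
clock: 2.77
eef_pos: [526.1, 92.2, 231.5]
tool_rot: [2.655, 1.57, 0.73]
force: [0.8, -0.4, 0.1]
width: 85.5
```

arm_command --pt "1 1.3 -2.2 -0.6 0 0 0" --pt "1 1.3 -2.2 -0.6 0 0 0" --pt "1 1.3 -2.2 -0.6 0 0 0" --pt "1 1.3 -2.2 -0.6 0 0 0" --pt "1 1.3 -2.2 -0.6 0 0 0" --pt "1 1.3 -2.2 -0.6 0 0 0" --pt "1 1.3 -2.2 -0.6 0 0 0" --pt "1 1.3 -2.2 -0.6 0 0 0" --pt "1 0 0 0 0 0 0" --pt "1 0 0 0 0 0 0"

```text
clock: 3.6
eef_pos: [629.4, -84.4, 182.8]
tool_rot: [-0.507, 1.57, -2.431]
force: [-0.2, 0.9, 0.7]
width: 85.5
```

```bash
python3 - <<'E'
from h import *
s=st()
R=Ro.from_euler('xyz',s['tool_rot']).as_matrix();p=s['eef_pos']
out=[]
for n in("scene","top"):
    im=ctrl.get_image(n).copy();cv2.imwrite(f"pics/{n}1.png",im)
    pts=proj([p,p-13*R[:,0]+42.6*R[:,1],p-13*R[:,0]-42.6*R[:,1]],n);print(n,pts)
    k=4;c=pts[0].astype(int)-[50,50]
    b=cv2.resize(im[c[1]:c[1]+110,c[0]:c[0]+100],None,fx=k,fy=k,interpolation=cv2.INTER_CUBIC)
    for u in pts: cv2.drawMarker(b,tuple(int(v) for v in (u-c+.5)*k),(0,255,0),cv2.MARKER_CROSS,10,1)
    out.append(b)
cv2.imwrite('pics/grip1.png',np.hstack(out))
E
```

```text
t 3.6 tcp [629.41 -84.44 182.8 ] toolx [-0. -0. -1.] jaw yaw deg -20.272048470262366 w 85.5 F [-0.21  0.86  0.73] q [-0.16  0.69  0.42  1.62 -0.34  0.9   0.03]
scene [[227.32 181.99]
 [207.78 183.17]
 [245.25 172.11]]
top [[314.81 160.6 ]
 [323.41 138.2 ]
 [307.49 179.55]]
```

View pics/grip1.png

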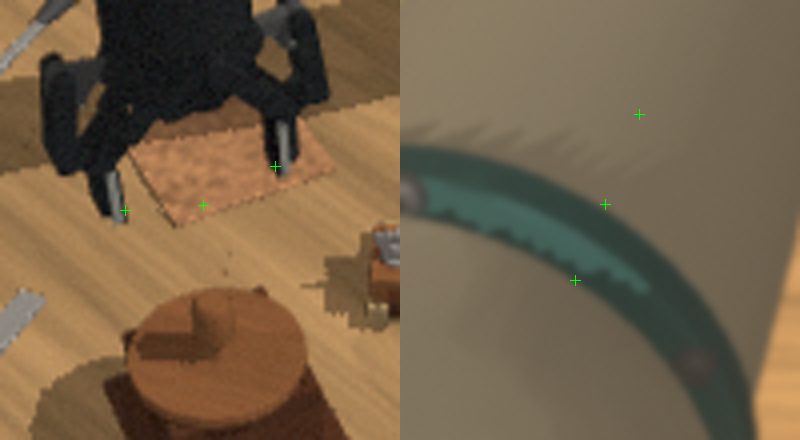

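```bash
python3 - <<'E'
from h import *
T=lambda l:[np.array([100+a/3.2,130+b/3.2]) for a,b in l]
S=lambda l:[np.array([190+a/3.1,170+b/3.1]) for a,b in l]
def ex(x0,x1,y0,y1,o,k): return [None if v is None else o[i//2]+v/k for i,v in enumerate((x0,x1,y0,y1))]
D={'boxsq':([(618,62),(768,117),(716,270),(560,213)],[(41,177),(235,233),(92,285)],61,61,[610,-75,9,-.35]),
'lidob':([(124,58),(255,185),(172,268),(40,138)],[(435,343),(553,341),(590,520),(460,528)],41,65,[610,270,70,-.78]),
'boxob':([(365,328),(557,406),(503,547),(303,467)],[(357,140),(445,270),(560,228)],53,77,[430,40,9,-.4]),
'lidsq':([(380,342),(520,397),(463,535),(327,475)],[(380,103),(488,70),(546,155),(440,193)],49,49,[430,40,70,-.4])}
for k,(t,s,a,b,p0) in D.items():
    v,_=fitrect({'top':T(t)},a,b,p0,False)
    q=proj(rect([v[0],v[1],p0[2],v[2]],a,b),'scene')
    d=np.array([u-q[np.argmin(((q-u)**2).sum(1))] for u in S(s)])
    print(k,v[:2],np.degrees(v[2]),'scene obs-pred',d.mean(0))
    S2=[u-[0.8,2.3] for u in S(s)]
    print('  with scene corrected, free z',fitrect({'top':T(t),'scene':S2},a,b,p0)[0])
C={'boxrd':((80,262,94,270),(403,596,None,570),65,[590,240,9]),'lidrd':((594,748,67,222),(60,198,102,210),53,[590,-75,70])}
for k,(t,s,r,p0) in C.items():
    te=ex(*t,(100,130),3.2);se=ex(*s,(190,170),3.1)
    se=[None if v is None else v-(.8,.8,2.3,2.3)[i] for i,v in enumerate(se)]
    print(k,fitcirc({'top':te},r,p0,False)[0],fitcirc({'top':te,'scene':se},r,p0)[0])
# mat
v=fitrect({'top':[np.array([350+(a-432)/3.6,205+b/3.6]) for a,b in((525,60),(715,110),(668,298),(483,243))]},62.5,62.5,[463,-282,4,-.25],False);print('mat',v)
E
```

```text
boxsq [627.93 -86.14] -19.33518009091914 scene obs-pred [0.33 2.83]
  with scene corrected, free z [628.57 -86.78   6.2   -0.34]
lidob [609.97 269.02] -42.65595013638474 scene obs-pred [-0.03  2.93]
  with scene corrected, free z [610.84 268.88  68.09  -0.74]
boxob [429.69  77.45] -20.822152901069128 scene obs-pred [0.43 2.68]
  with scene corrected, free z [429.64  77.19   6.38  -0.36]
lidsq [429.11  77.46] -20.97062810196085 scene obs-pred [0.38 2.52]
  with scene corrected, free z [429.28  77.16  68.76  -0.37]
boxrd [609.24 271.56] [610.85 270.66   7.19]
lidrd [628.75 -84.73] [630.02 -85.56  67.67]
mat (array([ 463.12, -288.78,   -0.26]), array([ 0.2 , -1.16,  0.  , -0.27,  1.01,  0.69, -1.21,  0.67]))
```

arm_command --pt "1 0 -0.1 -2 0 0 0" --pt "1 0 0 -2 0 0 0" --pt "1 0 0 -2 0 0 0" --pt "1 0 0 -2 0 0 0" --pt "1 0 0 -1.5 0 0 0" --pt "1 0 0 -1.1 0 0 0" --pt "1 0 0 0 0 0 0" --pt "0 0 0 0 0 0 0" --pt "0 0 0 0 0 0 0" --pt "0 0 0 0 0 0 0" --pt "0 0 0 0 0 0 0" --pt "0 0 0 0 0 0 0" --pt "0 0 0 0 0 0 0" --pt "0 0 0 0 0 0 0" --pt "0 0 0 0 0 0 0" --pt "0 0 0 0 0 0 0"

```text
clock: 5.03
eef_pos: [630.1, -83.8, 78.4]
tool_rot: [1.968, 1.569, 0.046]
force: [-1.0, -0.1, 6.0]
width: 22.4
```

```bash
python3 - <<'E'
from h import *
s=st()
im=ctrl.get_image('scene');cv2.imwrite("pics/s2.png",cv2.resize(im[120:320,150:350],None,fx=3,fy=3))
E
```

```text
t 5.03 tcp [630.14 -83.78  78.37] toolx [ 0.  0. -1.] jaw yaw deg -20.112363346274034 w 22.4 F [-0.95 -0.08  6.04] q [-0.12  0.82  0.35  1.69 -0.4   0.7   0.09]
```

View pics/s2.png

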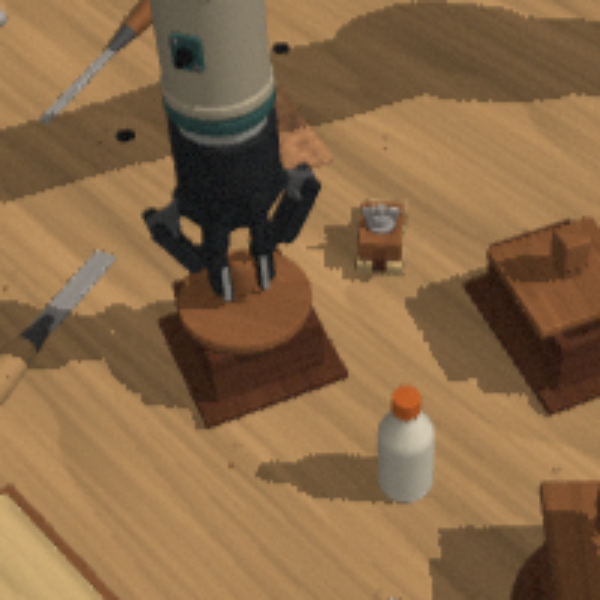

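arm_command --pt "0 0 0 0.5 0 0 0" --pt "0 0 0 1 0 0 0" --pt "0 0 0 1.5 0 0 0" --pt "0 0 0 2 0 0 0" --pt "0 0 0 2 0 0 0" --pt "0 -1 -1.2 1.5 0 0 0" --pt "0 -1.5 -1.9 0.5 0 0 0" --pt "0 -2 -2.4 0 0 0 0" --pt "0 -2 -2.4 0 0 0 0" --pt "0 -2 -2.4 0 0 0 0" --pt "0 -2 -2.4 0 0 0 0" --pt "0 -2 -2.4 0 0 0 0" --pt "0 -2 -2.4 0 0 0 0" --pt "0 -1.5 -1.9 0 0 0 0" --pt "0 -0.7 -1 0 0 0 0" --pt "0 0 0 0 0 0 0" --pt "0 0 0 0 0 0 0"

```text
clock: 6.5
eef_pos: [463.1, -287.3, 167.6]
tool_rot: [2.455, 1.57, 0.532]
force: [-0.3, 0.6, -1.2]
width: 22.3
```

```bash
python3 - <<'E'
from h import *
s=st()
im=ctrl.get_image('scene');cv2.imwrite("pics/s3.png",im)
cv2.imwrite("pics/t3.png",ctrl.get_image('top'))
E
```

```text
t 6.5 tcp [ 463.15 -287.33  167.63] toolx [ 0.  0. -1.] jaw yaw deg -20.14386037032229 w 22.3 F [-0.29  0.6  -1.25] q [ 0.25  0.59  0.38  1.89 -0.32  0.72  0.47]
```

View pics/s3.png

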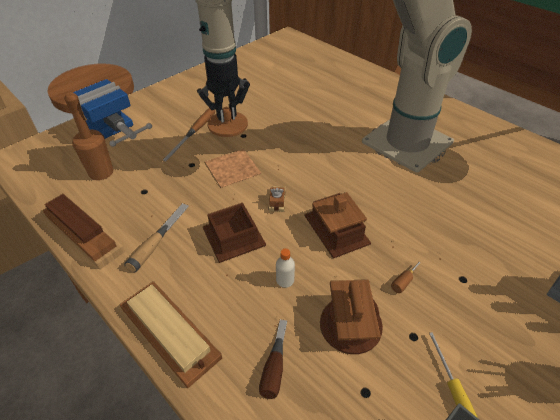

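View pics/t3.png

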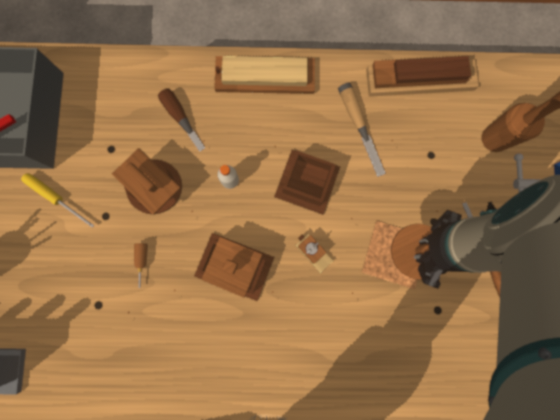

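```bash
python3 - <<'E'
from h import *
for n in('scene','top'):
    q=proj(circ((463,-287,159),53),n);print(n,q.min(0),q.max(0),proj([463,-288,4],n))
    im=cv2.imread('pics/%s3.png'%n[0])
    cv2.polylines(im,[np.int32(q)],True,(0,255,0));cv2.polylines(im,[np.int32(proj(rect((463.1,-288.8,4,-.26),62.5,62.5),n))],True,(255,0,0))
    cv2.imwrite('pics/o%s.png'%n,cv2.resize(im[80:300],None,fx=1.4,fy=1.4))
a=cv2.imread('pics/oscene.png');b=cv2.imread('pics/otop.png');cv2.imwrite('pics/o.png',np.vstack([a[:280],b[:300]]))
E
```

```text
scene [207.51 109.6 ] [247.91 133.16] [[232.48 165.58]]
top [392.2  223.36] [447.91 279.53] [[395.72 254.12]]
```

View pics/o.png

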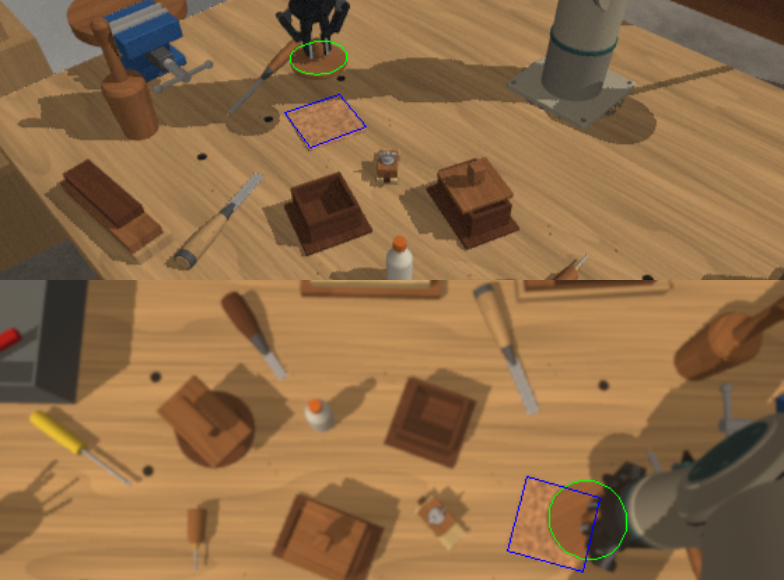

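arm_command --pt "0 0 -0.1 -1.5 0 0 0" --pt "0 0 0 -2 0 0 0" --pt "0 0 0 -2 0 0 0" --pt "0 0 0 -2 0 0 0" --pt "0 0 0 -2 0 0 0" --pt "0 0 0 -1.5 0 0 0" --pt "0 0 0 -1 0 0 0" --pt "0 0 0 -0.8 0 0 0" --pt "0 0 0 -0.5 0 0 0" --pt "0 0 0 -0.3 0 0 0" --pt "0 0 0 -0.2 0 0 0" --pt "0 0 0 -0.1 0 0 0" --pt "0 0 0 0 0 0 0"

```text
clock: 7.68
eef_pos: [462.8, -288.9, 28.7]
tool_rot: [1.492, 1.57, -0.43]
force: [0.0, -0.0, -1.4]
width: 22.8
```

arm_command --pt "0 0 0 -0.1 0 0 0" --pt "0 0 0 0 0 0 0" --pt "1 0 0 0 0 0 0" --pt "1 0 0 0 0 0 0" --pt "1 0 0 0 0 0 0" --pt "1 0 0 0 0 0 0" --pt "1 0 0 0 0 0 0" --pt "1 0 0 0 0 0 0" --pt "1 0 0 1 0 0 0" --pt "1 0 0 2 0 0 0" --pt "1 0 0 3 0 0 0" --pt "1 0 0 3 0 0 0" --pt "1 0 0 3 0 0 0" --pt "1 0 1.5 2 0 0 0"

```text
clock: 8.85
eef_pos: [462.9, -277.6, 171.0]
tool_rot: [1.036, 1.564, -0.89]
force: [0.9, -0.4, -0.0]
width: 85.3
```

arm_command --pt "1 -0.2 2.3 0 0 0 0" --pt "1 -0.2 2.3 0 0 0 0" --pt "1 -0.2 2.3 0 0 0 0" --pt "1 -0.2 2.3 0 0 0 0" --pt "1 -0.2 2.3 0 0 0 0" --pt "1 -0.2 2.3 0 0 0 0" --pt "1 -0.2 2.3 0 0 0 0" --pt "1 -0.2 2.3 0 0 0 0" --pt "1 -0.2 2.3 0 0 0 0" --pt "1 -0.2 2.3 0 0 0 0" --pt "1 -0.2 2.3 0 0 0 0" --pt "1 -0.2 2.3 0 0 0 0" --pt "1 -0.2 2.3 0 0 0 0" --pt "1 -0.2 2.3 0 0 0 0" --pt "1 -0.2 2.3 0 0 0 0" --pt "1 -0.2 0.6 0 0 0 -0.8" --pt "1 0 0 0 0 0 0" --pt "1 0 0 0 0 0 0"

```text
clock: 10.35
eef_pos: [430.5, 76.8, 167.7]
tool_rot: [1.361, 1.57, -0.575]
force: [0.6, 0.3, -0.1]
width: 85.6
```

```bash
python3 - <<'E'
from h import *
s=st()
a=ctrl.get_image('scene');b=ctrl.get_image('top')
cv2.imwrite('pics/4.png',np.vstack([cv2.resize(a[110:260,170:400],(690,450))[:,:],cv2.resize(b[200:310,330:460],(650,550))[0:1].repeat(1,0)*0 if 0 else cv2.resize(a[0:1,0:1],(690,1))]))
cv2.imwrite('pics/t4.png',b)
E
```

```text
t 10.35 tcp [430.5   76.76 167.68] toolx [ 0. -0. -1.] jaw yaw deg -20.89541588784982 w 85.6 F [ 0.56  0.28 -0.12] q [-0.56  0.47  0.45  2.16 -0.37  0.58 -0.21]
```

View pics/4.png

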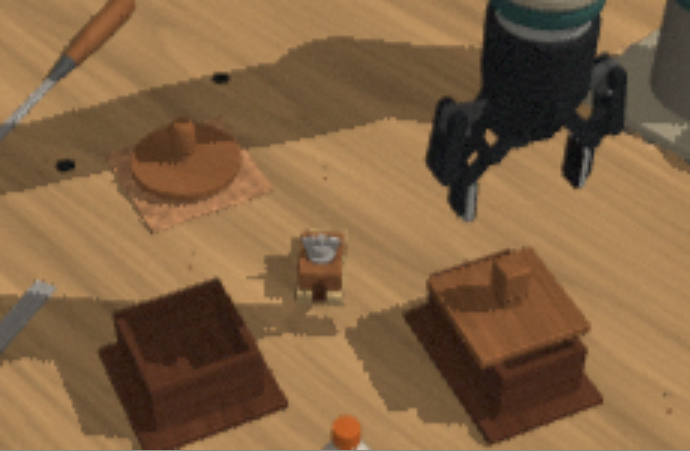

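View pics/t4.png

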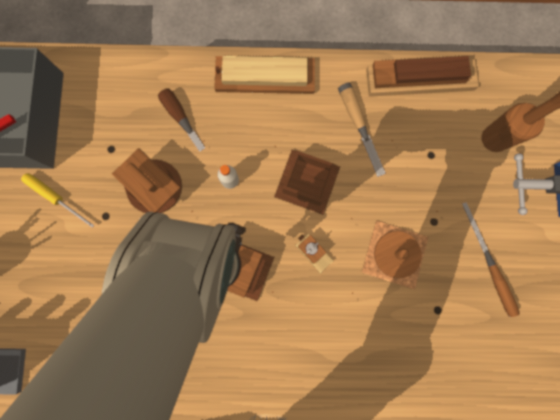

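arm_command --pt "1 -0.1 0.1 -1.5 0 0 0" --pt "1 0 0 -2 0 0 0" --pt "1 0 0 -2 0 0 0" --pt "1 0 0 -1.5 0 0 0" --pt "1 0 0 -1 0 0 0" --pt "1 0 0 -0.9 0 0 0" --pt "1 0 0 0 0 0 0" --pt "0 0 0 0 0 0 0" --pt "0 0 0 0 0 0 0" --pt "0 0 0 0 0 0 0" --pt "0 0 0 0 0 0 0" --pt "0 0 0 0 0 0 0" --pt "0 0 0 0 0 0 0" --pt "0 0 0 0 0 0 0" --pt "0 0 0 0 0 0 0"

```text
clock: 11.7
eef_pos: [429.9, 78.5, 78.9]
tool_rot: [2.311, 1.57, 0.375]
force: [0.1, 0.5, 5.7]
width: 23.2
```

```bash
python3 - <<'E'
from h import *
s=st()
a=ctrl.get_image('scene');b=cv2.imread('pics/t4.png')
cv2.imwrite('pics/5.png',np.hstack([cv2.resize(a[120:260,290:400],(440,560),interpolation=cv2.INTER_CUBIC),cv2.resize(b[145:220,268:343],(350,350),interpolation=cv2.INTER_CUBIC)[:350].__class__((560,350,3),np.uint8)*0]))
cv2.imwrite('pics/5b.png',cv2.resize(b[140:225,265:350],None,fx=7,fy=7,interpolation=cv2.INTER_CUBIC))
E
```

```text
t 11.7 tcp [429.89  78.49  78.93] toolx [ 0.  0. -1.] jaw yaw deg -20.907855539238806 w 23.2 F [0.07 0.53 5.74] q [-0.43  0.63  0.27  2.23 -0.51  0.33 -0.09]
```

View pics/5.png

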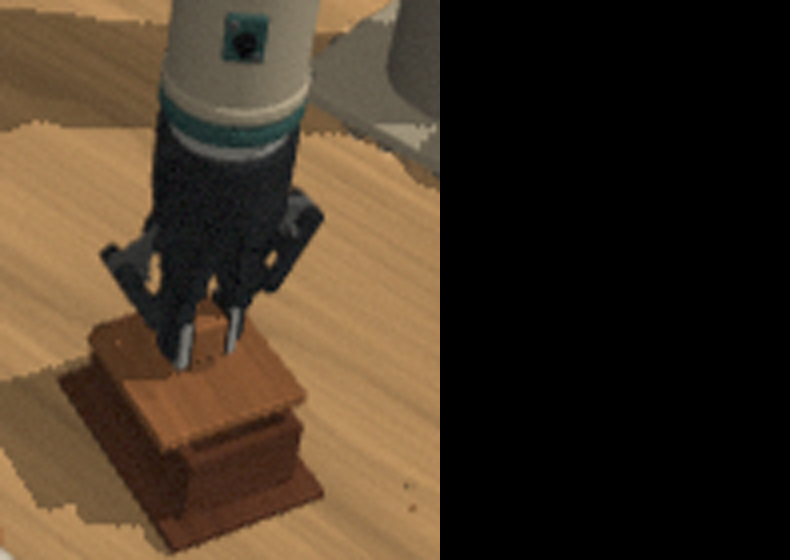

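View pics/5b.png

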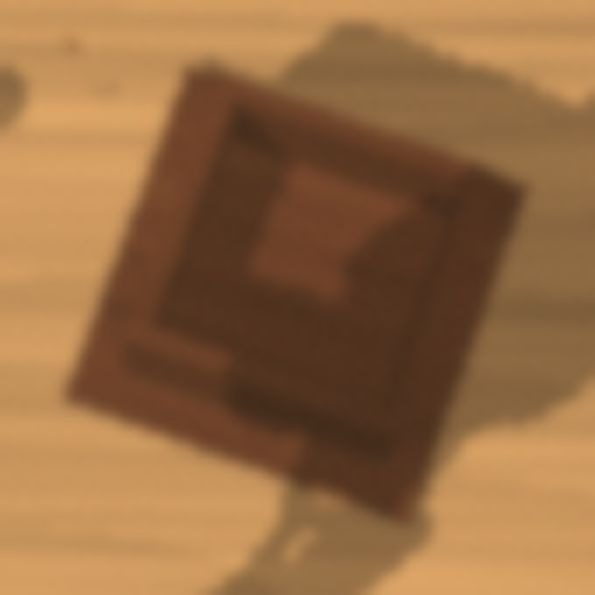

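```bash
python3 - <<'E'
from h import *
o=[np.array([265+a/7-.43,140+b/7-.43]) for a,b in((190,68),(525,185),(405,522),(68,400))]
v,r=fitrect({'top':o},61,61,[628,-86,9,-.35],False);print(v,np.degrees(v[2]),r)
b=cv2.imread('pics/t4.png');k=7
im=cv2.resize(b[140:225,265:350],None,fx=k,fy=k,interpolation=cv2.INTER_CUBIC)
for h,z in((61,9),(46,60),(39,60)):
    q=(proj(rect((v[0],v[1],z,v[2]),h,h),'top')-[265,140]+.5)*k
    cv2.polylines(im,[np.int32(q)],True,(0,255,0))
cv2.imwrite('pics/5c.png',im)
E
```

```text
[628.32 -83.87  -0.33] -19.067517175038706 [-0.51 -0.49  0.57  0.13  0.79  0.4  -0.86 -0.09]
```

View pics/5c.png

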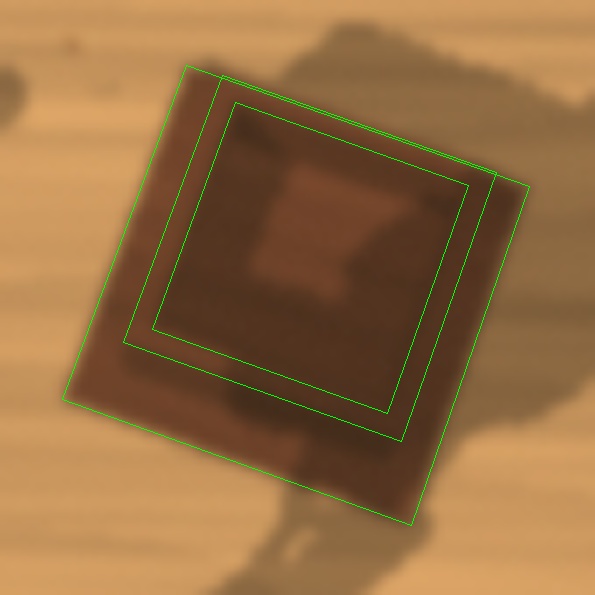

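arm_command --pt "0 0 0 0.5 0 0 0" --pt "0 0 0 1 0 0 0" --pt "0 0 0 1.5 0 0 0" --pt "0 0 0 2 0 0 0" --pt "0 0 0 2 0 0 0" --pt "0 1 -0.8 1.5 0 0 0" --pt "0 1.9 -1.5 0.5 0 0 0" --pt "0 2.2 -1.8 0 0 0 0.4" --pt "0 2.2 -1.8 0 0 0 0.4" --pt "0 2.2 -1.8 0 0 0 0.4" --pt "0 2.2 -1.8 0 0 0 0.4" --pt "0 2.2 -1.8 0 0 0 0" --pt "0 2.2 -1.8 0 0 0 0" --pt "0 2.2 -1.8 0 0 0 0" --pt "0 1.2 -1 0 0 0 0" --pt "0 0.4 -0.4 0 0 0 0" --pt "0 0 0 0 0 0 0" --pt "0 0 0 0 0 0 0"

```text
clock: 13.25
eef_pos: [627.3, -83.8, 168.0]
tool_rot: [-1.714, 1.569, 2.662]
force: [-0.2, 0.7, -1.1]
width: 23.3
```

```bash
cat >> h.py <<'E'
def show(name,items,cropw):
    # items: list of (pts3d,color); cropw {cam:(x0,y0,x1,y1)}; scene shifted by (.3,2.7)
    for n,(x0,y0,x1,y1) in cropw.items():
        im=ctrl.get_image(n);cv2.imwrite(f'pics/{name}_{n}_raw.png',im);k=min(790//(x1-x0),590//(y1-y0))
        b=cv2.resize(im[y0:y1,x0:x1],None,fx=k,fy=k,interpolation=cv2.INTER_CUBIC)
        for P,c in items:
            q=(proj(P,n)+([.3,2.7] if n=='scene' else [0,0])-[x0,y0]+.5)*k
            cv2.polylines(b,[np.int32(q)],True,c)
        cv2.imwrite(f'pics/{name}_{n}.png',b)
E
python3 - <<'E'
from h import *
s=st();p=s['eef_pos']
z=p[2]-78.9+70
show('6',[(rect((p[0],p[1],z,-.337),49,49),(0,255,0)),(rect((p[0],p[1],z-10,-.337),49,49),(0,255,255)),(rect((628.5,-84.5,9,-.335),61,61),(255,0,0))],{'scene':(180,120,300,270)})
E
```

```text
t 13.25 tcp [627.33 -83.75 168.03] toolx [-0.  0. -1.] jaw yaw deg -19.29380150153885 w 23.3 F [-0.24  0.67 -1.14] q [-0.16  0.71  0.42  1.64 -0.36  0.87  0.07]
```

View pics/6_scene.png

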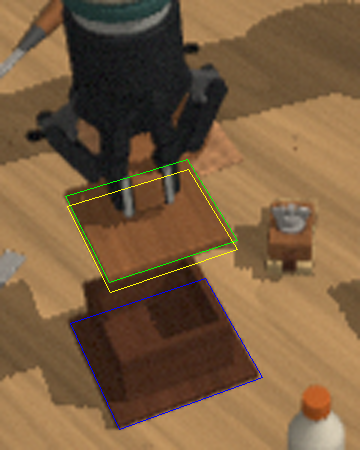

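arm_command --pt "0 0.1 -0.1 -1.5 0 0 0" --pt "0 0 0 -2 0 0 0" --pt "0 0 0 -2 0 0 0" --pt "0 0 0 -1 0 0 0" --pt "0 0 0 -0.8 0 0 0" --pt "0 0 0 -0.6 0 0 0" --pt "0 0 0 -0.4 0 0 0" --pt "0 0 0 -0.3 0 0 0" --pt "0 0 0 -0.2 0 0 0" --pt "0 0 0 0 0 0 0" --pt "0 0 0 0 0 0 0"

```text
clock: 14.22
eef_pos: [629.8, -85.8, 80.7]
tool_rot: [1.855, 1.57, -0.052]
force: [0.1, 0.5, -0.4]
width: 23.2
```

```bash
python3 - <<'E'
from h import *
s=st();p=s['eef_pos']
z=p[2]-78.9+70
show('7',[(rect((628.5,-84.5,z,-.335),49,49),(0,255,0)),(rect((628.5,-84.5,9,-.335),61,61),(255,0,0))],{'scene':(180,150,300,270)})
E
```

```text
t 14.22 tcp [629.79 -85.75  80.7 ] toolx [ 0. -0. -1.] jaw yaw deg -19.315179792066854 w 23.2 F [ 0.12  0.48 -0.36] q [-0.12  0.82  0.36  1.69 -0.41  0.71  0.11]
```

View pics/7_scene.png

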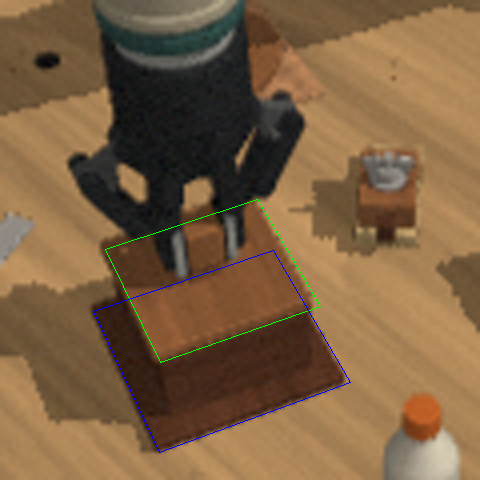

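arm_command --pt "0 -0.05 0.1 -0.15 0 0 0" --pt "0 0 0 -0.05 0 0 0" --pt "0 0 0 0 0 0 0" --pt "1 0 0 0 0 0 0" --pt "1 0 0 0 0 0 0" --pt "1 0 0 0 0 0 0" --pt "1 0 0 0 0 0 0" --pt "1 0 0 0 0 0 0" --pt "1 0 0 0 0 0 0" --pt "1 0 0 1 0 0 0" --pt "1 0 0 2 0 0 0" --pt "1 0 0 2.5 0 0 0" --pt "1 0 0 2.5 0 0 0" --pt "1 0 1 1.8 0 0 0"

```text
clock: 15.43
eef_pos: [629.6, -77.9, 179.5]
tool_rot: [1.183, 1.567, -0.729]
force: [0.8, -0.4, -0.6]
width: 85.6
```

arm_command --pt "1 -0.1 2 0 0 0 -1.5" --pt "1 -0.1 2.3 0 0 0 -1.5" --pt "1 -0.1 2.3 0 0 0 -1.5" --pt "1 -0.1 2.3 0 0 0 -1.5" --pt "1 -0.1 2.3 0 0 0 -1.5" --pt "1 -0.1 2.3 0 0 0 -1.5" --pt "1 -0.1 2.3 0 0 0 -1.5" --pt "1 -0.1 2.3 0 0 0 -1.5" --pt "1 -0.1 2.3 0 0 0 -1.5" --pt "1 -0.1 2.3 0 0 0 -1.5" --pt "1 -0.1 2.3 0 0 0 -1.5" --pt "1 -0.1 2.3 0 0 0 -1.5" --pt "1 -0.1 2.3 0 0 0 -1.5" --pt "1 -0.1 2.3 0 0 0 -1.5" --pt "1 -0.2 2.2 0 0 0 -1.5" --pt "1 -0.2 0.3 0 0 0 -0.8" --pt "1 0 0 0 0 0 0" --pt "1 0 0 0 0 0 0"

```text
clock: 16.93
eef_pos: [611.0, 268.3, 176.7]
tool_rot: [1.051, 1.57, -1.263]
force: [0.5, -1.6, -0.6]
width: 85.5
```

```bash
python3 - <<'E'
from h import *
s=st()
show('8',[],{'scene':(180,110,400,350),'top':(180,130,440,310)})
E
```

```text
t 16.93 tcp [610.99 268.31 176.72] toolx [ 0. -0. -1.] jaw yaw deg -42.59571699490124 w 85.5 F [ 0.48 -1.59 -0.57] q [-0.77  0.78  0.58  1.53 -0.48  0.98 -0.8 ]
```

View pics/8_scene.png

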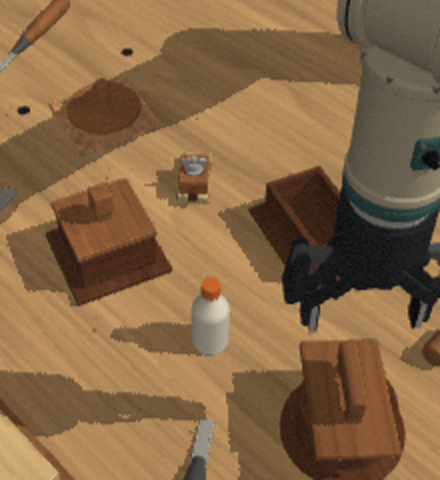

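View pics/8_top.png

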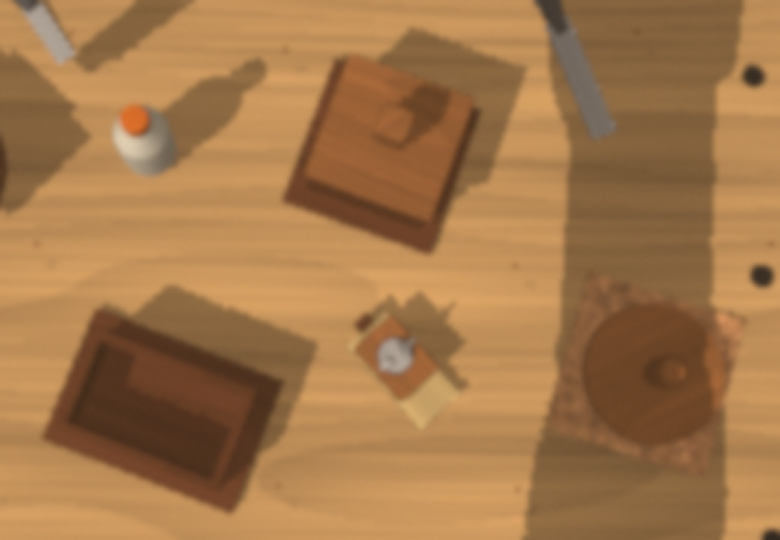

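```bash
python3 - <<'E'
from h import *
im=cv2.imread('pics/8_top_raw.png')
o=lambda l:[np.array([180+a/3-.33,130+b/3-.33]) for a,b in l]
v,r=fitrect({'top':o([(98,308),(282,380),(233,513),(43,437)])},53,77,[430,78,9,-.36],False);print('boxob',v,np.degrees(v[2]),r)
w,r=fitrect({'top':o([(345,55),(480,107),(432,223),(303,178)])},49,49,[628,-85,70,-.34],False);print('lidsq',w,np.degrees(w[2]),r)
k=6
for nm,(x0,y0,x1,y1),L in (('a',(185,220,285,310),[(rect((v[0],v[1],9,v[2]),53,77)),rect((v[0],v[1],60,v[2]),38,62),rect((v[0],v[1],60,v[2]),31,55)]),('b',(260,140,355,225),[rect((628.4,-84.5,70,-.335),49,49),rect((628.4,-84.5,9,-.335),61,61)])):
    b=cv2.resize(im[y0:y1,x0:x1],None,fx=k,fy=k,interpolation=cv2.INTER_CUBIC)
    for P in L: cv2.polylines(b,[np.int32((proj(P,'top')-[x0,y0]+.5)*k)],True,(0,255,0))
    cv2.imwrite(f'pics/8{nm}.png',b)
E
```

```text
boxob [430.53  78.96  -0.35] -20.300350142317658 [-0.6  -0.66  1.05 -0.05  0.07  0.34 -0.52  0.31]
lidsq [625.51 -84.71  -0.34] -19.743395174813987 [ 1.7   0.32 -1.31 -1.62 -0.38  1.07  0.01  0.22]
```

View pics/8a.png

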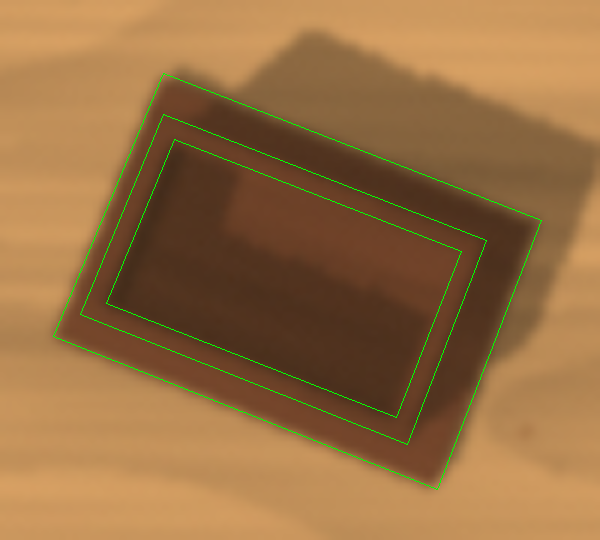

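View pics/8b.png

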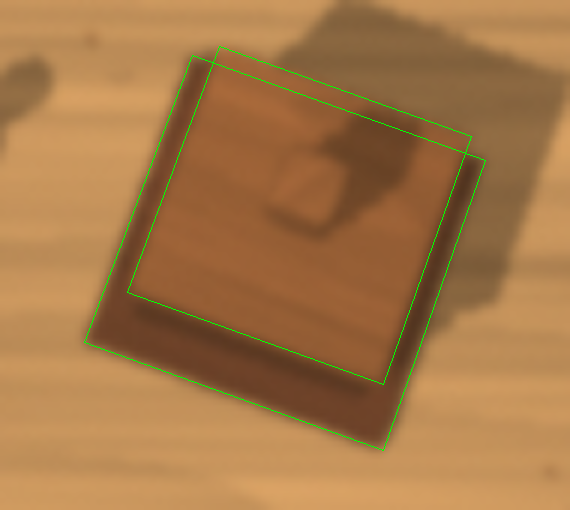

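arm_command --pt "1 0 0.1 -1.5 0 0 0" --pt "1 0 0 -2 0 0 0" --pt "1 0 0 -2 0 0 0" --pt "1 0 0 -2 0 0 0" --pt "1 0 0 -1.5 0 0 0" --pt "1 0 0 -0.8 0 0 0" --pt "1 0 0 0 0 0 0" --pt "0 0 0 0 0 0 0" --pt "0 0 0 0 0 0 0" --pt "0 0 0 0 0 0 0" --pt "0 0 0 0 0 0 0" --pt "0 0 0 0 0 0 0" --pt "0 0 0 0 0 0 0" --pt "0 0 0 0 0 0 0" --pt "0 0 0 0 0 0 0"

```text
clock: 18.28
eef_pos: [611.4, 270.5, 79.0]
tool_rot: [2.804, 1.57, 0.49]
force: [-0.0, 0.2, 4.4]
width: 17.5
```

```bash
python3 - <<'E'
from h import *
s=st()
show('9',[],{'scene':(290,210,420,350)})
E
```

```text
t 18.28 tcp [611.41 270.55  79.03] toolx [ 0.  0. -1.] jaw yaw deg -42.599477701857154 w 17.5 F [-0.05  0.2   4.37] q [-0.74  0.89  0.51  1.59 -0.55  0.8  -0.74]
```

View pics/9_scene.png

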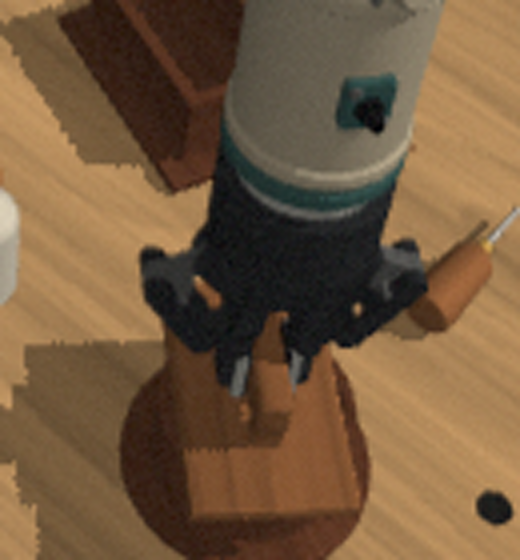

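arm_command --pt "0 0 0 0.5 0 0 0" --pt "0 0 0 1 0 0 0" --pt "0 0 0 1.5 0 0 0" --pt "0 0 0 2 0 0 0" --pt "0 0 0 2 0 0 0" --pt "0 -1 -1 1.5 0 0 1" --pt "0 -1.5 -1.6 0.5 0 0 2" --pt "0 -2 -2.1 0 0 0 2.4" --pt "0 -2 -2.1 0 0 0 2.4" --pt "0 -2 -2.1 0 0 0 2.4" --pt "0 -2 -2.1 0 0 0 2.4" --pt "0 -2 -2.1 0 0 0 2.4" --pt "0 -2 -2.1 0 0 0 2.4" --pt "0 -2 -2.1 0 0 0 2.4" --pt "0 -1.2 -1.4 0 0 0 1.5" --pt "0 -0.4 -0.6 0 0 0 0.9" --pt "0 0 0 0 0 0 0" --pt "0 0 0 0 0 0 0"

```text
clock: 19.83
eef_pos: [431.2, 77.8, 168.8]
tool_rot: [2.316, 1.569, 0.388]
force: [1.0, 0.0, -0.6]
width: 17.4
```

```bash
python3 - <<'E'
from h import *
s=st();p=s['eef_pos'];z=p[2]-79+70
show('10',[(rect((p[0],p[1],z,-.356),41,65),(0,255,0)),(rect((430.3,78.6,9,-.356),53,77),(255,0,0))],{'scene':(280,120,400,270),'top':(190,200,300,310)})
E
```

```text
t 19.83 tcp [431.23  77.85 168.77] toolx [ 0.  0. -1.] jaw yaw deg -20.456091250282117 w 17.4 F [ 0.98  0.02 -0.64] q [-0.57  0.47  0.45  2.16 -0.37  0.58 -0.2 ]
```

View pics/10_scene.png

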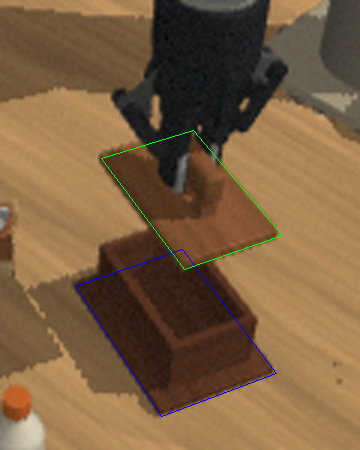

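View pics/10_top.png

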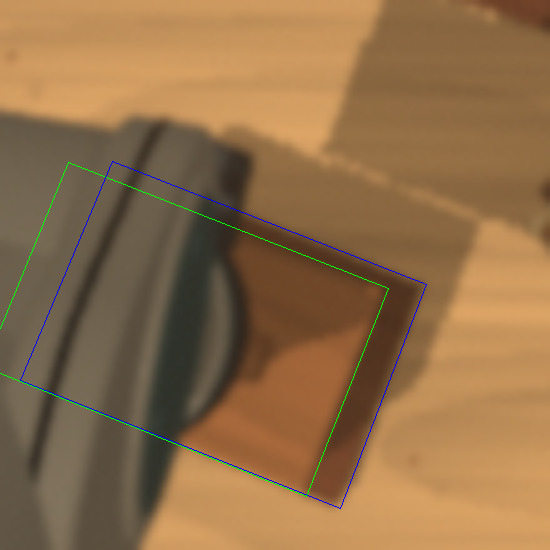

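arm_command --pt "0 -0.1 0 -1.5 0 0 0" --pt "0 0 0 -2 0 0 0" --pt "0 0 0 -2 0 0 0" --pt "0 0 0 -1 0 0 0" --pt "0 0 0 -0.8 0 0 0" --pt "0 0 0 -0.6 0 0 0" --pt "0 0 0 -0.4 0 0 0" --pt "0 0 0 -0.3 0 0 0" --pt "0 0 0 -0.2 0 0 0" --pt "0 0 0 0 0 0 0" --pt "0 0 0 0 0 0 0"

```text
clock: 20.85
eef_pos: [429.3, 77.4, 80.6]
tool_rot: [2.225, 1.57, 0.298]
force: [-0.3, 0.6, -0.7]
width: 17.4
```

```bash
python3 - <<'E'
from h import *
s=st();p=s['eef_pos'];z=p[2]-79+70
show('11',[(rect((430.3,78.6,z,-.356),41,65),(0,255,0)),(rect((430.3,78.6,9,-.356),53,77),(255,0,0))],{'scene':(280,150,400,270)})
E
```

```text
t 20.85 tcp [429.26  77.36  80.59] toolx [ 0.  0. -1.] jaw yaw deg -20.415054623255358 w 17.4 F [-0.29  0.62 -0.73] q [-0.44  0.63  0.28  2.23 -0.51  0.34 -0.08]
```

View pics/11_scene.png

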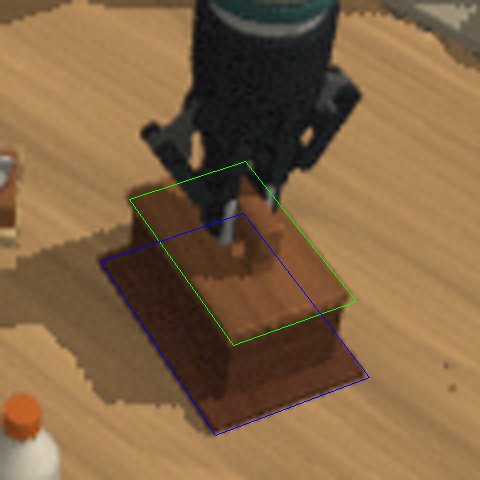

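arm_command --pt "0 0.1 0.15 0 0 0 0" --pt "0 0 0 0 0 0 0" --pt "0 0 0 -0.1 0 0 0" --pt "0 0 0 0 0 0 0"

```text
clock: 21.23
eef_pos: [430.1, 78.9, 79.3]
tool_rot: [2.301, 1.571, 0.374]
force: [-0.3, -0.7, -1.6]
width: 17.3
```

```bash
python3 - <<'E'
from h import *
s=st();p=s['eef_pos'];z=p[2]-79+70
show('12',[(rect((430.3,78.6,z,-.356),41,65),(0,255,0)),(rect((430.3,78.6,9,-.356),53,77),(255,0,0))],{'scene':(280,150,400,270)})
E
```

```text
t 21.23 tcp [430.06  78.89  79.34] toolx [ 0.  0. -1.] jaw yaw deg -20.40311829013156 w 17.3 F [-0.33 -0.67 -1.56] q [-0.44  0.63  0.28  2.23 -0.51  0.34 -0.08]
```

View pics/12_scene.png

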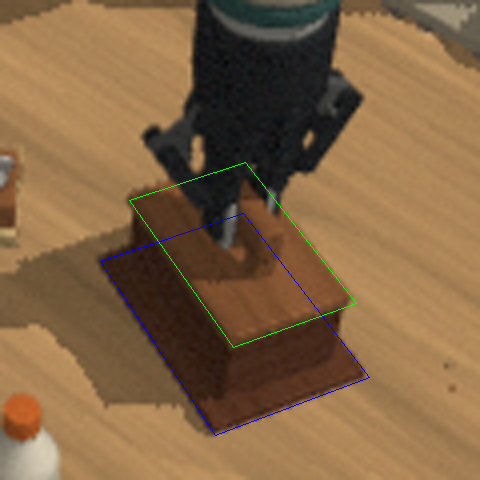

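arm_command --pt "0 0 0 -0.1 0 0 0" --pt "0 0 0 -0.05 0 0 0" --pt "0 0 0 0 0 0 0" --pt "1 0 0 0 0 0 0" --pt "1 0 0 0 0 0 0" --pt "1 0 0 0 0 0 0" --pt "1 0 0 0 0 0 0" --pt "1 0 0 0 0 0 0" --pt "1 0 0 0 0 0 0" --pt "1 0 0 1 0 0 0" --pt "1 0 0 2 0 0 0" --pt "1 0 0 2.5 0 0 0" --pt "1 0 0 2.5 0 0 0" --pt "1 0 -1 1.5 0 0 0"

```text
clock: 22.45
eef_pos: [430.6, 70.3, 174.5]
tool_rot: [2.528, 1.569, 0.604]
force: [0.1, -0.0, -0.1]
width: 85.3
```

arm_command --pt "1 0.2 -2.3 0 0 0 0" --pt "1 0.2 -2.3 0 0 0 0" --pt "1 0.2 -2.3 0 0 0 0" --pt "1 0.2 -2.3 0 0 0 0" --pt "1 0.2 -2.3 0 0 0 0" --pt "1 0.2 -2.3 0 0 0 0" --pt "1 0.2 -2.3 0 0 0 0" --pt "1 0.2 -2.3 0 0 0 0" --pt "1 0.2 -2.3 0 0 0 0" --pt "1 0.2 -2.3 0 0 0 0" --pt "1 0.2 -2.3 0 0 0 0" --pt "1 0.2 -2.3 0 0 0 0" --pt "1 0.2 -2.3 0 0 0 0" --pt "1 0.2 -2.3 0 0 0 0" --pt "1 0.2 -2.3 0 0 0 0" --pt "1 0.3 -1.2 0 0 0 0" --pt "1 0 0 0 0 0 0" --pt "1 0 0 0 0 0 0"

```text
clock: 23.95
eef_pos: [462.8, -287.7, 172.4]
tool_rot: [-2.185, 1.569, 2.171]
force: [0.3, 0.4, 0.2]
width: 85.1
```

```bash
python3 - <<'E'
from h import *
s=st()
show('13',[(rect((430.3,78.6,70,-.356),41,65),(0,255,0)),(rect((430.3,78.6,9,-.356),53,77),(255,0,0))],{'scene':(170,110,400,300),'top':(180,200,300,310)})
E
```

```text
t 23.95 tcp [ 462.76 -287.67  172.41] toolx [-0.  0. -1.] jaw yaw deg -20.44963406770772 w 85.1 F [0.25 0.4  0.2 ] q [ 0.23  0.59  0.42  1.88 -0.34  0.74  0.48]
```

View pics/13_scene.png

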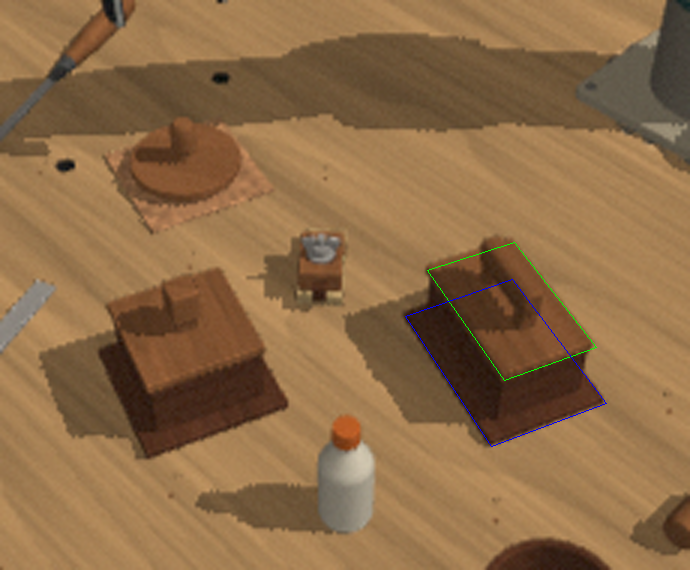

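View pics/13_top.png

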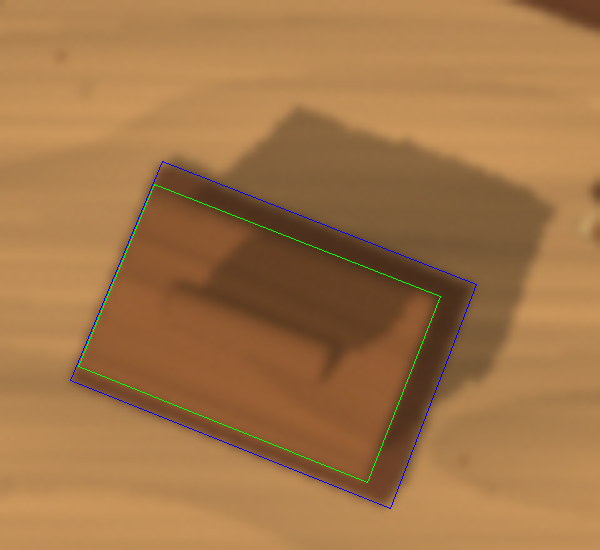

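View pics/13_top_raw.png

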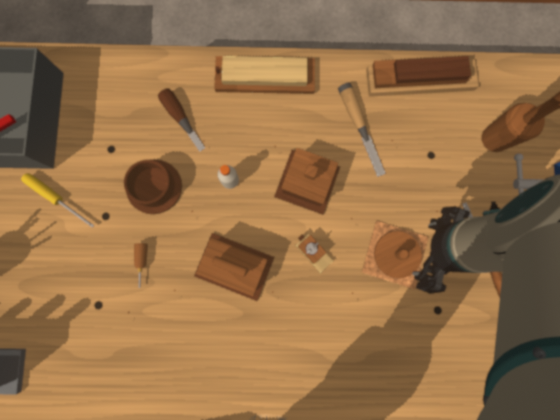

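arm_command --pt "1 0 -0.1 -2 0 0 0" --pt "1 0 0 -2.5 0 0 0" --pt "1 0 0 -2.5 0 0 0" --pt "1 0 0 -2.5 0 0 0" --pt "1 0 0 -2 0 0 0" --pt "1 0 0 -1.5 0 0 0" --pt "1 0 0 -1.3 0 0 0" --pt "1 0 0 0 0 0 0" --pt "0 0 0 0 0 0 0" --pt "0 0 0 0 0 0 0" --pt "0 0 0 0 0 0 0" --pt "0 0 0 0 0 0 0" --pt "0 0 0 0 0 0 0" --pt "0 0 0 0 0 0 0" --pt "0 0 0 0 0 0 0" --pt "0 0 0 0 0 0 0"

```text
clock: 25.38
eef_pos: [463.5, -289.3, 30.7]
tool_rot: [1.749, 1.569, -0.178]
force: [-0.5, 0.0, 6.2]
width: 22.6
```

```bash
python3 - <<'E'
from h import *
s=st()
b=cv2.imread('pics/13_top_raw.png');x0,y0,x1,y1=110,145,195,225;k=7
im=cv2.resize(b[y0:y1,x0:x1],None,fx=k,fy=k,interpolation=cv2.INTER_CUBIC)
for r,z in((65,9),(50,60),(43,60)): cv2.polylines(im,[np.int32((proj(circ((610.3,271.2,z),r),'top')-[x0,y0]+.5)*k)],True,(0,255,0))
cv2.imwrite('pics/14.png',im)
E
```

```text
t 25.38 tcp [ 463.53 -289.28   30.75] toolx [ 0. -0. -1.] jaw yaw deg -20.40813241250603 w 22.6 F [-0.46  0.    6.2 ] q [ 0.34  0.8   0.26  1.96 -0.46  0.44  0.59]
```

View pics/14.png

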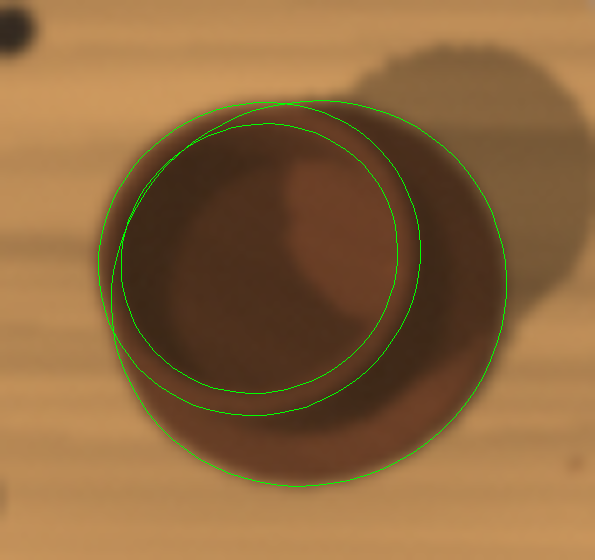

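arm_command --pt "0 0 0 0.5 0 0 0" --pt "0 0 0 1 0 0 0" --pt "0 0 0 2 0 0 0" --pt "0 0 0 2.5 0 0 0" --pt "0 0 0 2.5 0 0 0" --pt "0 0 0 2.5 0 0 0" --pt "0 0 0 2.5 0 0 0" --pt "0 0.3 1.2 1.5 0 0 0" --pt "0 0.6 2 0 0 0 0" --pt "0 0.6 2.3 0 0 0 0" --pt "0 0.6 2.3 0 0 0 0" --pt "0 0.6 2.3 0 0 0 0" --pt "0 0.6 2.3 0 0 0 0" --pt "0 0.6 2.3 0 0 0 0" --pt "0 0.6 2.3 0 0 0 0" --pt "0 0.6 2.3 0 0 0 0"

```text
clock: 26.72
eef_pos: [513.9, -95.0, 180.5]
tool_rot: [2.568, 1.571, 0.641]
force: [1.1, -0.6, -1.2]
width: 22.3
```

arm_command --pt "0 0.6 2.3 0 0 0 0" --pt "0 0.6 2.3 0 0 0 0" --pt "0 0.6 2.3 0 0 0 0" --pt "0 0.6 2.3 0 0 0 0" --pt "0 0.6 2.3 0 0 0 0" --pt "0 0.6 2.3 0 0 0 0" --pt "0 0.6 2.3 0 0 0 0" --pt "0 0.6 2.3 0 0 0 0" --pt "0 0.6 2.3 0 0 0 0" --pt "0 0.6 2.3 0 0 0 0" --pt "0 0.6 2.3 0 0 0 0" --pt "0 0.6 2.3 0 0 0 0" --pt "0 0.6 2.3 0 0 0 0" --pt "0 0.6 2.3 0 0 0 0" --pt "0 0.5 2.2 0 0 0 0" --pt "0 0.2 1.4 0 0 0 0" --pt "0 0 0.6 0 0 0 0" --pt "0 0 0 0 0 0 0" --pt "0 0 0 0 0 0 0"

```text
clock: 28.3
eef_pos: [604.7, 266.4, 179.9]
tool_rot: [0.05, 1.569, -1.878]
force: [0.4, -0.4, -0.7]
width: 22.5
```

```bash
python3 - <<'E'
from h import *
s=st();p=s['eef_pos'];z=p[2]-80.75+70
show('15',[(circ((p[0],p[1],z),53),(0,255,0)),(circ((610.3,271.2,9),65),(255,0,0))],{'scene':(280,190,420,360)})
E
```

```text
t 28.3 tcp [604.66 266.37 179.93] toolx [-0. -0. -1.] jaw yaw deg -20.457962714363706 w 22.5 F [ 0.37 -0.37 -0.7 ] q [-0.73  0.75  0.48  1.54 -0.4   0.95 -0.48]
```

View pics/15_scene.png

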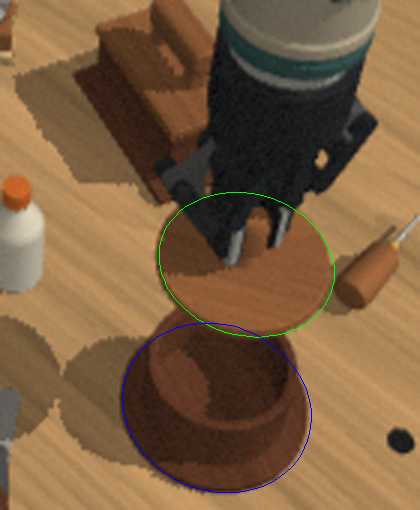

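arm_command --pt "0 0.3 0.25 -1 0 0 0" --pt "0 0.3 0.25 -1.5 0 0 0" --pt "0 0 0 -2 0 0 0" --pt "0 0 0 -1.5 0 0 0" --pt "0 0 0 -1 0 0 0" --pt "0 0 0 -0.9 0 0 0" --pt "0 0 0 -0.7 0 0 0" --pt "0 0 0 -0.5 0 0 0" --pt "0 0 0 -0.3 0 0 0" --pt "0 0 0 -0.3 0 0 0" --pt "0 0 0 0 0 0 0" --pt "0 0 0 0 0 0 0"

```text
clock: 29.35
eef_pos: [611.2, 273.0, 83.2]
tool_rot: [2.395, 1.57, 0.468]
force: [1.0, -0.1, -0.9]
width: 21.8
```

```bash
python3 - <<'E'
from h import *
s=st();p=s['eef_pos'];z=p[2]-80.75+70
show('16',[(circ((610.3,271.2,z),53),(0,255,0)),(circ((610.3,271.2,9),65),(255,0,0))],{'scene':(290,240,410,360)})
E
```

```text
t 29.35 tcp [611.24 272.97  83.21] toolx [ 0.  0. -1.] jaw yaw deg -20.404586820443065 w 21.8 F [ 0.96 -0.08 -0.94] q [-0.7   0.87  0.42  1.58 -0.46  0.79 -0.44]
```

View pics/16_scene.png

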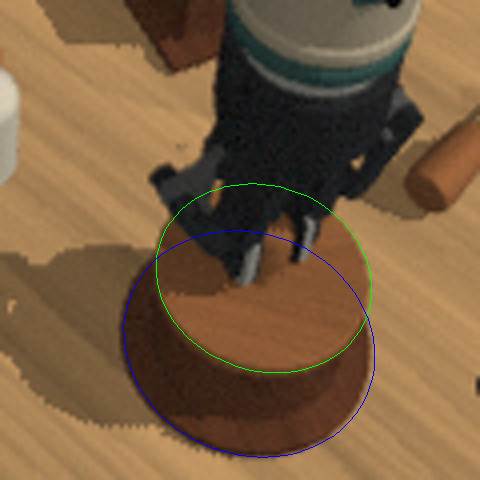

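arm_command --pt "0 0 -0.1 -0.1 0 0 0" --pt "0 0 0 -0.1 0 0 0" --pt "0 0 0 0 0 0 0" --pt "1 0 0 0 0 0 0" --pt "1 0 0 0 0 0 0" --pt "1 0 0 0 0 0 0" --pt "1 0 0 0 0 0 0" --pt "1 0 0 0 0 0 0" --pt "1 0 0 0 0 0 0" --pt "1 0 0 1 0 0 0" --pt "1 0 0 2 0 0 0" --pt "1 0 0 3 0 0 0" --pt "1 0 0 3 0 0 0" --pt "1 0 0 3 0 0 0"

```text
clock: 30.57
eef_pos: [610.9, 271.6, 202.8]
tool_rot: [1.077, 1.571, -0.85]
force: [0.4, -0.8, -0.3]
width: 85.3
```

arm_command --pt "1 -1 1 1 0 0 0" --pt "1 -2 2 0 0 0 0" --pt "1 -2 2 0 0 0 0" --pt "1 -2 2 0 0 0 0" --pt "1 -2 2 0 0 0 0" --pt "1 -2 2 0 0 0 0" --pt "1 -2 2 0 0 0 0" --pt "1 -2 2 0 0 0 0" --pt "1 -2 2 0 0 0 0" --pt "1 -2 2 0 0 0 0" --pt "1 -2 2 0 0 0 0" --pt "1 -2 2 0 0 0 0" --pt "1 -2 2 0 0 0 0" --pt "1 -2 2 0 0 0 0" --pt "1 -2 2 0 0 0 0" --pt "1 0 0 0 0 0 0" --pt "1 0 0 0 0 0 0"

```text
clock: 31.98
eef_pos: [318.8, 563.5, 211.2]
tool_rot: [-2.155, 1.57, 2.206]
force: [0.5, -0.7, 0.8]
width: 85.6
```

```bash
python3 - <<'E'
from h import *
s=st()
it=[(circ((610.3,271.2,70),53),(0,255,0)),(circ((610.3,271.2,9),65),(255,0,0)),(rect((430.3,78.6,70,-.356),41,65),(0,255,0)),(rect((430.3,78.6,9,-.356),53,77),(255,0,0)),(rect((628.4,-84.6,70,-.335),49,49),(0,255,0)),(rect((628.4,-84.6,9,-.335),61,61),(255,0,0))]
show('17',it,{'scene':(190,160,390,355),'top':(100,130,350,310)})
E
```

```text
t 31.98 tcp [318.82 563.46 211.16] toolx [-0.  0. -1.] jaw yaw deg -20.161839866289082 w 85.6 F [ 0.52 -0.68  0.82] q [-1.4   0.7   0.53  1.56 -0.4   1.   -1.1 ]
```

View pics/17_scene.png

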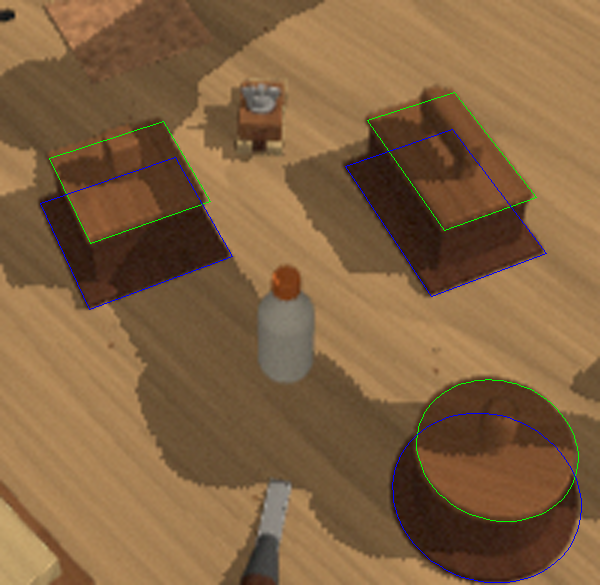

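View pics/17_top.png

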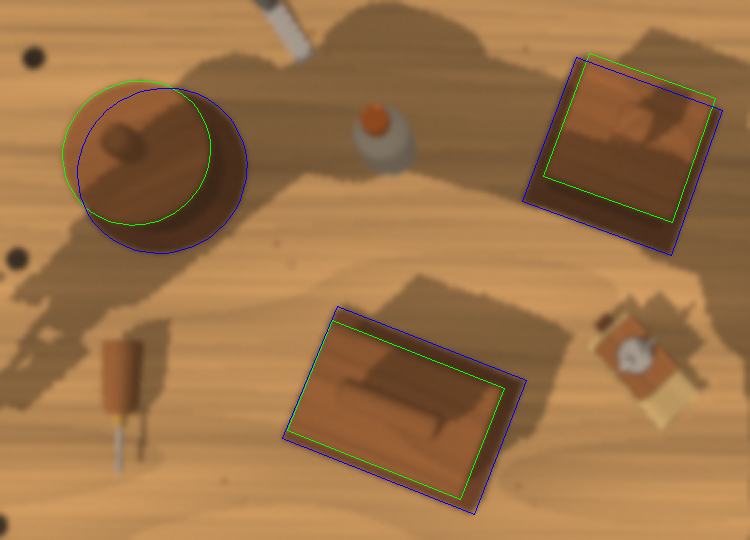

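View pics/17_top_raw.png

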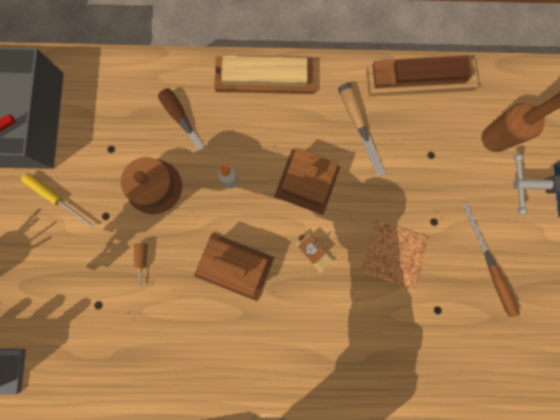

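```bash
python3 - <<'E'
import cv2,numpy as np
t=cv2.imread('pics/17_top_raw.png');s=cv2.imread('pics/17_scene_raw.png')
f=lambda im,x,y:np.clip(cv2.resize(im[y:y+80,x:x+80],(400,400),interpolation=cv2.INTER_CUBIC)*1.8,0,255)
t8=cv2.imread('pics/8_top_raw.png')
cv2.imwrite('pics/18.png',np.hstack([f(t8,268,142),f(s,198,192)]).astype(np.uint8))
E
```

```text
(no output)
```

View pics/18.png

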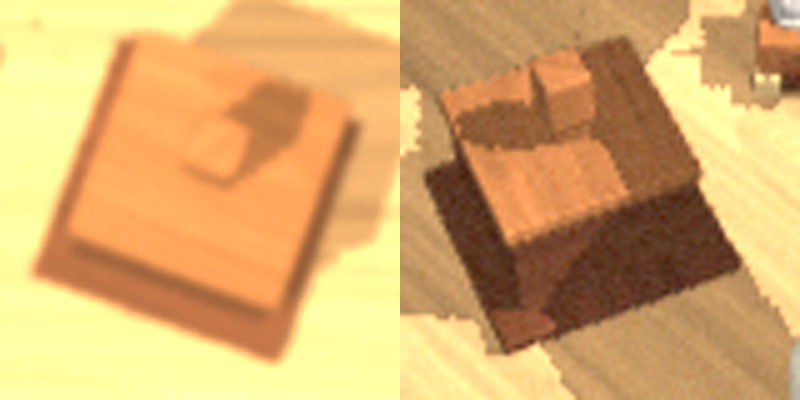

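```bash
python3 - <<'E'
from h import *
t=[np.array([268+a/5-.4,142+b/5-.4]) for a,b in((137,35),(357,103),(278,310),(66,238))]
s=[np.array([198+a/5-.4,192+b/5-.4])-[.3,2.7] for a,b in((38,97),(228,37),(300,180),(110,246))]
for o in({'top':t},{'scene':s}): v,r=fitrect(o,49,49,[628,-85,70,-.34],False);print(v,np.degrees(v[2]),r)
print(fitrect({'top':t,'scene':s},49,49,[628,-85,70,-.34]))
ts=[np.array([268+a/5-.4,142+b/5-.4]) for a,b in((278,362),(32,272))]
ss=[np.array([198+a/5-.4,192+b/5-.4])-[.3,2.7] for a,b in((26,173),(340,268),(105,352))]
print('box',fitrect({'top':ts,'scene':ss},61,61,[628,-85,9,-.34],False))
E
```

```text
[627.03 -84.32  -0.32] -18.37919834176304 [ 0.52 -0.65 -1.16  0.18  0.59  0.45  0.03  0.01]
[629.27 -86.75  -0.35] -19.96300291722543 [ 0.07  0.76  0.15  0.72  0.93 -0.9  -1.1  -0.51]
(array([628.16, -85.48,  69.61,  -0.33]), array([ 1.37, -1.23, -0.5 ,  0.05,  0.78,  0.13,  0.42, -0.78,  0.57,
        1.23,  0.42,  0.76,  1.83, -1.09,  0.1 , -0.23]))
box (array([628.87, -86.27,  -0.35]), array([ 0.36,  0.64,  0.15, -0.29, -0.09,  0.44,  0.63,  0.17, -0.41,
        0.2 ]))
```

Each lid agrees with its box to within about 1–2 mm and 1–2°, with plate tops at about 70 mm as expected. I'm handing in the job.

```bash
python3 -c "
from cell import ctrl
print(ctrl.finish_job())"
```

```text
the job is handed in; nothing more can be done
None
```

All three lids are on the boxes of their own shape. I parked the round lid on the cork mat, then moved the square lid to the square box, the oblong lid to the oblong box, and the round lid from the mat to the round box. The job was handed in after about 32 s of the 112 s allowed. The arm was clear of everything and forces stayed around 6 N in the readings at the end of each move.

**Last checks:**
- **Square lid:** fitted from both views, it sits within about 1 mm of its box's centre and within about 1° of parallel. Its plate top came out at 69.6 mm, against 70 expected.
- **Square lid, single views:** these disagreed by about 2–3 mm and 1.6°, which is about the measuring error.
- **Round and oblong lids:** I checked these by drawing their expected outlines over both pictures. They agreed to about a pixel (1–2 mm); I did not fit them numerically after placing.
- **Other things:** the glue bottle, jig, awl and boxes look unmoved in the before and after pictures. I compared them by eye.

**Disagreement:** the scene camera read about 2.7 pixels low compared with the top camera and the given heights, a gap of 5–6 mm. The gripper tips, whose position is known, showed a similar offset, so I trusted the top view and shifted the scene readings to match.

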